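# Run the glue down to the cap

### The job

The thick glue in the capped square bottle has sunk to its bottom: stand the bottle upside down, on its cap, in the shallow plywood tray, let go of it and leave it standing there for two seconds. Then take it again and put it back upright on the round cork mat that it came from, its base wholly on the mat, and let go. Set it down gently every time (you may lay it on its side on the bare bench to change your grip), and do not disturb the other things on the bench.

Things in the scene. Friction and masses are not known exactly. Their poses are not given: they have to be found in the camera images.
- bottle: The glue bottle: white plastic, closed. Square body 48 x 48 mm from its base to 72 mm up, short shoulder, round flat grey screw cap, 40 mm across, from 78 to 95 mm. 0.14 to 0.28 kg, centre of mass about 42 mm above the base. Origin: centre of the base; z along its axis to the cap, x and y square to its side faces. Starts upright on the cork mat; lying on a side face its axis is 24 mm above the bench
- cap_end (a point): Centre of the flat top of the bottle's cap, on the bottle's axis 95 mm from the centre of its base. The bottle stands steadily on its cap. A grip of 40 N on two opposite side faces 25 to 50 mm from the base holds it without slipping as it is turned
- mat: Round cork mat, 110 mm across, 4 mm thick, fixed to the bench. Origin: centre of its underside, z up
- tray: Shallow square plywood tray, fixed to the bench, 106 x 106 mm outside and 90 x 90 mm inside, rim top 14 mm above the bench, inner floor 8 mm above the bench. Origin: centre of its underside, z up, x and y along its sides
- table: White bench top, at z = 0. Mat and tray lie one on the left and one on the right, at x about 0.47 to 0.59 and |y| about 0.18 to 0.28; the bench between them (x 0.48 to 0.67, |y| up to 0.09) is always bare. Beyond x = 0.8 and |y| = 0.5 stand fixed cases, a panel and boxes up to 115 mm high
- round_bottle: Bystander: round white glue bottle with a pointed conical nozzle, 54 mm across, 165 mm high, upright. Origin: centre of its underside
- screw_jar: Bystander: round clear jar of 56 mm, 60 mm high, upright. Origin: centre of its underside
- tape: Bystander: roll of paper tape lying flat, 90 mm across, 24 mm high. Origin: centre of its underside
- offcut: Bystander: wooden offcut lying flat, 35 x 170 (along its y) x 20 mm. Origin: centre of its underside
- steel_bar: Bystander: dark square steel bar lying flat, 22 x 200 (along its y) x 22 mm. Origin: centre of its underside
- driver: Bystander: screwdriver lying flat along its x, about 200 mm long. Origin: under its middle
- bracket: Bystander: small steel angle bracket, 60 x 40 x 40 mm. Origin: centre of its underside
Things that resemble listed ones, but are neither listed nor needed, are in the scene too. What is meant by the mat is not orange or white, and is the larger of those in its own colour.

How it is judged:
By the outcome, as a careful person would: the job done as asked, in the order asked, and still so for the second after the job is handed in, with the robot touching nothing.
It also fails if it takes over 72 s, if anything falls off the work surface, if the arm or the gripper's body presses on something with over 40 N, if the wrist force passes 120 N, or if a joint passes its speed limit or range.

### The arm

A 7-joint arm with a two-finger parallel gripper is mounted at the origin on the work surface. World frame = base frame: x ahead of the robot, y to its left, z up, the work surface at z = 0. Lengths are in m, angles in rad, forces in N, time in s.
With the tool pointing down it reaches from about 0.4 to 0.85 m from the base axis. Payload 10.4 kg.
Tool frame: the origin (TCP) lies between the finger pads; the fingertips stand 11 mm ahead of it and the grasp point (between the pads) lies 8 mm behind it (r.tcp_to_tips is the distance from the TCP to the fingertips, in m); z points along the fingers, y is the line along which they close (so a half turn about z gives the same grasp; the last joint's range is limited). The gripper opens to 87 mm and grips with 3 to 60 N. Pads are 19 mm wide; open, the fingers measure 117 mm over their backs; the gripper's body (75 mm by 190 mm) begins 51 mm behind the grasp point.
Start: joints at [-0.023, 0.332, -0.065, 1.46, 0.022, 1.35, -0.088], TCP at [0.625, 0, 0.234] pointing down, gripper open.
Joint ranges: [-2.6, 2.6], [-0.5, 2.12], [-1.47, 1.34], [0.16, 2.42], [-1.27, 4.41], [0.06, 2.06], [-2.6, 2.6]. Speed limits (rad/s): [2.22, 2.22, 2.79, 2.79, 3.14, 3.14, 3.14].

### API

Orientations are given as a unit quaternion [x, y, z, w].
In Python, from bench import r gives the robot as it stands. The module is installed in compiled form; this text tells all that it offers.
- The arm moves only by the shell command python3 -m crank 'ROWS' [FORCE]. ROWS is JSON, a list of rows, each an object of numbers: "claw": the closure, from -1 (fully open) to 1 (shut); "dx", "dy", "dz": the shift along the tool's x, y, z each as a share of 3 cm, from -1 to 1; "ax", "ay", "az": the turn, a rotation vector about the tool's x, y, z each as a share of 6 degrees, from -1 to 1. A call has 1 to 8 rows; each row shifts and turns the commanded pose from where the row before left it, along the tool's axes as they then stand; what a row does not reach is not made up. A row lasts 1/12 s, in which the tool goes at most 41.7 mm and 7.16 degrees, less where a joint would pass 70% of its speed; a pose out of reach is approached as far as the arm can. A call with a number of a shift or a turn outside -1 to 1 is refused whole. A call with a gripper value outside its range is refused whole. The fingers move at their own pace and stop on an object; FORCE is the grip in N (left out, the last holds). Time passes only in rows, so rows that do not move let the fingers close. It gives the time, the measured TCP pose, the force, the opening and the grip force at its end, in the units of the state.
- r.read_state(): the state, without advancing time (a new reading comes with each control period).
- r.camera(name): name is "scene" or "side" or "wrist"; returns a dict with "color" (400x640x3 uint8, red, green, blue), "mtx" (3x3 intrinsics, pixels), "k1" (the pictures are not rectified: a ray, as slopes to the right and down, at radius r is drawn at 1 + k1 r^2 times it, then the intrinsics apply), "R" (3x3) and "t" (3): a world point X has camera coordinates R X + t; the wrist camera has in their place "hand_eye" (4x4, takes a point from camera to tool coordinates, whose origin is the TCP and whose axes are the flange's). Camera axes: x right, y down, z forward; pixel columns grow to the right and rows downward; lengths in m; the calibration is good to about 2 mm. A picture is of the moment at which its call begins: read the wrist's pose just before it. There is no depth.
- r.close_job(): hands the job in; it is judged then, once.
The state is a dict: "time": time; "joint_positions": joint angles; "joint_vel": joint speeds; "joint_torque": joint torques, N m; "ee_pos": TCP position; "eef_rot": TCP orientation; "ft_force": force on the tool from outside, world axes, zero at the start; "torque": the same for the moment, N m; "width": finger opening in m; "grip_force": force on a finger pad.
Only numpy, scipy, OpenCV 4.12 (cv2) and the standard library are available. Lean on these libraries where they do the work, as an engineer would, in place of code of your own. Each camera call takes 0.05 s, during which the arm holds its last target. There are 200 camera calls.

## Working session

There is one attempt and no reset: what is moved stays moved. The work goes in short steps, Python scripts to look and compute and a shell command to move; the robot and the scene stay as the last step left them, time stands still between calls to the robot, and variables do not carry over. Pictures are saved under pics/ and viewed, at most 10 in all, crops included, and the job is handed in when it is done.

```bash
mkdir -p pics; cat > h.py <<'E'
import numpy as np, cv2
from bench import r
from scipy.spatial.transform import Rotation as Ro
def look(n):
    s=r.read_state(); c=r.camera(n)
    if 'hand_eye' in c:
        T=np.eye(4);T[:3,:3]=Ro.from_quat(s['eef_rot']).as_matrix();T[:3,3]=s['ee_pos'];T=T@np.array(c['hand_eye'])
        c['R']=T[:3,:3].T; c['t']=-T[:3,:3].T@T[:3,3]
    return c
def ray(c,p):
    K=np.array(c['mtx']);q=cv2.undistortPoints(np.array([[p]],float),K,np.array([c['k1'],0,0,0.]))[0,0]
    R=np.array(c['R']);return -R.T@np.array(c['t']),R.T@np.array([q[0],q[1],1])
def plane(c,p,z):
    o,d=ray(c,p);return (o+d*(z-o[2])/d[2])[:3]
def proj(c,X):
    return cv2.projectPoints(np.array(X,float).reshape(-1,3),cv2.Rodrigues(np.array(c['R']))[0],np.array(c['t'],float),np.array(c['mtx']),np.array([c['k1'],0,0,0.]))[0][:,0]
def tri(rs):
    A=0;b=0
    for o,d in rs:
        d=d/np.linalg.norm(d);P=np.eye(3)-np.outer(d,d);A=A+P;b=b+P@o
    return np.linalg.solve(A,b)
def save(c,n): cv2.imwrite('pics/'+n,c['color'][:,:,::-1])
E
python3 - <<'E'
from h import *
import pickle
for n in ['scene','side']:
    c=look(n);save(c,n+'.png');pickle.dump(c,open(n+'.pkl','wb'));print(n,-np.array(c['R']).T@c['t'],c['k1'])
s=r.read_state();print(s)
E
```

```text
scene [1.01853219 0.39734706 0.97361905] -0.06512730096551858
side [ 0.21326546 -0.82410905  0.75199383] -0.09248351218723974
{'time': 0.1, 'joint_positions': array([-0.02260432,  0.33276158, -0.06470539,  1.46081997,  0.02159877,
        1.34989771, -0.08852283]), 'joint_vel': array([ 0.00132459, -0.0022685 , -0.00062764, -0.00218191, -0.00014311,
       -0.00132611,  0.00062375]), 'joint_torque': array([ 3.16136166e-04, -6.24538064e+01,  2.38312193e-02, -3.90717781e+01,
       -6.15657773e-02,  3.65302863e-02,  4.60620026e-05]), 'ee_pos': array([6.24684998e-01, 4.45374306e-06, 2.32880751e-01]), 'eef_rot': array([ 7.07104980e-01,  7.07108331e-01, -4.38656505e-04, -4.02938226e-04]), 'ft_force': array([-0.80157338, -0.25929653,  0.54049499]), 'torque': array([-0.02966776, -0.0237928 , -0.05510274]), 'grip_force': 0.0, 'width': 0.08698225611009557}
```

View pics/scene.png

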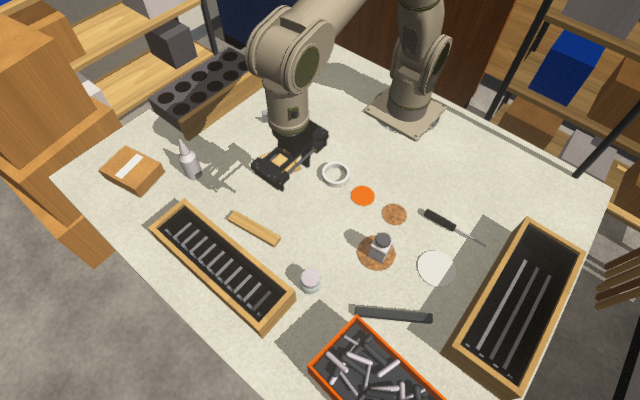

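View pics/side.png

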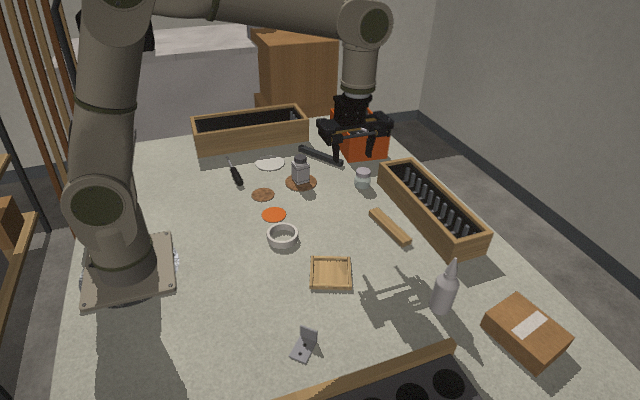

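The scene view shows the bottle at about (380,247) on the larger brown mat at (376,253). The side view shows the same mat at (301,183), the cap at (300,158), and the tray at (331,273). In the scene view the gripper hides the tray.

```bash
python3 - <<'E'
from h import *
import pickle
C={n:pickle.load(open(n+'.pkl','rb')) for n in ['scene','side']}
a={'scene':((383,238),(376,253),(394,214)),'side':((300,158),(301,183),(263,194))}
print('cap tri',tri([ray(C[n],a[n][0]) for n in C]))
for n,roi in [('scene',(335,225,70,55)),('side',(275,165,55,35))]:
    im=C[n]['color'];hsv=cv2.cvtColor(im,cv2.COLOR_RGB2HSV)
    m=cv2.inRange(hsv,(3,70,60),(18,200,255));k=np.zeros_like(m);x,y,w,h=roi;k[y:y+h,x:x+w]=m[y:y+h,x:x+w]
    p=cv2.convexHull(cv2.findNonZero(k));P=np.array([plane(C[n],q[0],.004)[:2] for q in p.astype(float)])
    (cx,cy),rad=cv2.minEnclosingCircle(P.astype(np.float32));print(n,'mat',cx,cy,rad,k.sum()/255)
for q in [(312,258),(351,257),(352,286),(311,286)]: print('tray rim',plane(C['side'],q,.014))
for nm,q in dict(bar=(391,315),jar=(311,287),driver=(450,225),white=(435,267),tape=(335,174),off=(253,228)).items(): print(nm,plane(C['scene'],q,.01))
for n,b in [('scene',(350,225,60,50)),('side',(270,140,64,60))]:
    x,y,w,h=b;cv2.imwrite(f'pics/c_{n}.png',cv2.resize(C[n]['color'][y:y+h,x:x+w,::-1],None,fx=8,fy=8))
E
```

```text
cap tri [0.55657615 0.25383175 0.09394644]
scene mat 0.5582211017608643 0.2496311068534851 0.05527709797024727 616.0
side mat 0.5561896562576294 0.24567840993404388 0.056022658944129944 286.0
tray rim [ 0.46714143 -0.12836387  0.014     ]
tray rim [ 0.56736442 -0.15907333  0.014     ]
tray rim [ 0.52832493 -0.25307208  0.014     ]
tray rim [ 0.43236842 -0.21945178  0.014     ]
bar [0.68367219 0.38380796 0.01      ]
jar [0.75831138 0.17437466 0.01      ]
driver [0.34421616 0.37328956 0.01      ]
white [0.4923732  0.40575652 0.01      ]
tape [ 0.4173527  -0.01055521  0.01      ]
off [ 0.73014703 -0.07334602  0.01      ]
```

```bash
python3 -m crank '[{"dx":0.8,"dy":-0.3,"dz":-0.1},{"dx":0.8,"dy":-0.3,"dz":-0.1},{"dx":0.8,"dy":-0.3,"dz":-0.1},{"dx":0.8,"dy":-0.3,"dz":-0.1},{"dx":0.8,"dy":-0.3,"dz":-0.1},{"dx":0.8,"dy":-0.3,"dz":-0.1},{"dx":0.8,"dy":-0.3,"dz":-0.1},{"claw":-1}]' 40
python3 - <<'E'
from h import *
import pickle
C={}
for n in ['wrist','scene','side']:
    C[n]=look(n);save(C[n],n+'1.png');pickle.dump(C[n],open(n+'1.pkl','wb'))
c=C['wrist'];print(-c['R'].T@c['t'],c['R'][2])
w=C['wrist']['color'];s=C['scene']['color'][120:260,200:420]
cv2.imwrite('pics/both.png',np.vstack([w,cv2.resize(s,(314,200))if 0 else np.pad(s,((0,0),(0,420),(0,0)))])[:,:,::-1])
E
```

```text
[0.62438362 0.08296888 0.3850238 ] [-0.00179798 -0.30375841 -0.95274739]invalid input at $[0]: expected keys claw, dx, dy, dz, ax, ay, az
```

View pics/both.png

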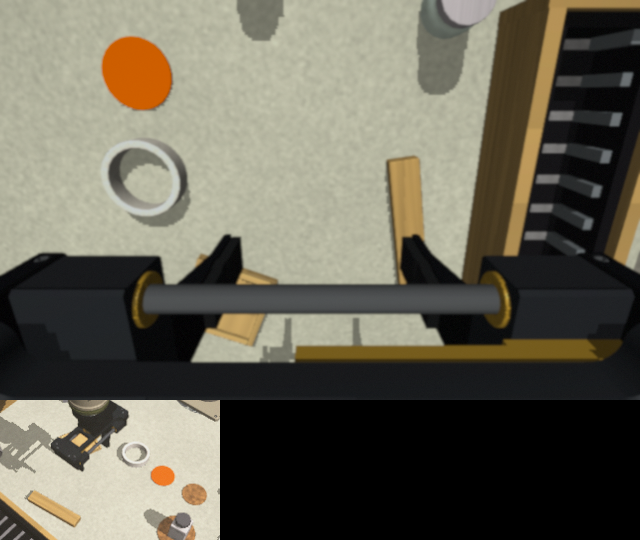

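The move was refused because every row needs all seven keys. The wrist picture, taken from the start pose, shows only the tray's corner at (235,300). I'll retype the rows.

```bash
python3 -m crank '[{"claw":-1,"dx":0.9,"dy":-0.3,"dz":-0.1,"ax":0,"ay":0,"az":0},{"claw":-1,"dx":0.9,"dy":-0.3,"dz":-0.1,"ax":0,"ay":0,"az":0},{"claw":-1,"dx":0.9,"dy":-0.3,"dz":-0.1,"ax":0,"ay":0,"az":0},{"claw":-1,"dx":0.9,"dy":-0.3,"dz":-0.1,"ax":0,"ay":0,"az":0},{"claw":-1,"dx":0.9,"dy":-0.3,"dz":-0.1,"ax":0,"ay":0,"az":0},{"claw":-1,"dx":0.9,"dy":-0.3,"dz":-0.1,"ax":0,"ay":0,"az":0},{"claw":-1,"dx":0.9,"dy":-0.3,"dz":-0.1,"ax":0,"ay":0,"az":0},{"claw":-1,"dx":0,"dy":0,"dz":0,"ax":0,"ay":0,"az":0}]' 40
python3 - <<'E'
from h import *
import pickle
C={}
for n in ['wrist','scene','side']:
    C[n]=look(n);save(C[n],n+'2.png');pickle.dump(C[n],open(n+'2.pkl','wb'))
c=C['wrist'];print(-c['R'].T@c['t'],c['R'][2])
w=C['wrist']['color'];s=C['scene']['color'][100:240,200:420]
cv2.imwrite('pics/both2.png',np.vstack([w,np.pad(s,((0,0),(0,420),(0,0)))])[:,:,::-1])
print(proj(c,[[.557,.252,.095],[.557,.249,.004]]))
E
```

```text
time: 0.92
ee_pos: [0.5595, 0.1961, 0.2553]
eef_rot: [0.704, 0.71, 0.001, -0.001]
ft_force: [-0.6, 1.6, -0.4]
width: 0.0874
grip_force: 0.0
[0.55837319 0.27853975 0.40771207] [ 0.00172298 -0.30049455 -0.95378198]
[[319.61911868 122.80792565]
 [319.98018966 118.7960006 ]]
```

View pics/both2.png

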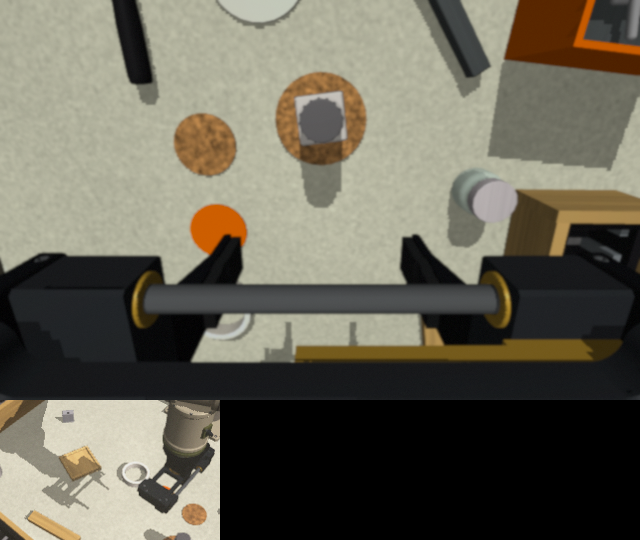

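The wrist view shows the bottle cap centred at (321,120) on the mat, circle about (321,118). The shoulder square's top edge runs from (296,96) to (343,92), a yaw of about 5°. The scene crop shows the whole tray, centred near (280,163).

```bash
cat >> h.py <<'E'
def plan(P,q,step=15,ang=5):
    """rows (shift, then turn) from present measured pose to P,R"""
    s=r.read_state();p0=np.array(s['ee_pos']);R0=Ro.from_quat(s['eef_rot'])
    rel=R0.inv()*q;w=rel.as_rotvec();dp=R0.inv().apply(np.array(P)-p0)
    n=int(max(1,np.ceil(np.linalg.norm(dp)*1000/step),np.ceil(np.degrees(np.linalg.norm(w))/ang)))
    A=sum(Ro.from_rotvec(w*k/n).as_matrix() for k in range(n))
    d=np.linalg.solve(A,dp);print('n',n,'d',np.round(d/.03,3),'a',np.round(np.degrees(w)/n/6,3),'q now',np.round(s['ee_pos'],4))
def tool(psi,tilt,flip=1):
    """psi: yaw of tilt direction (deg), tilt>0: tool points outward; y tool horizontal"""
    ps,t=np.radians([psi,tilt]);o=np.array([np.cos(ps),np.sin(ps),0]);z=np.sin(t)*o-np.array([0,0,np.cos(t)])
    y=flip*np.cross([0,0,1],o);return Ro.from_matrix(np.c_[np.cross(y,z),y,z])
def tcp(G,q): return np.array(G)+.008*q.as_matrix()[:,2]
E
python3 - <<'E'
from h import *
import pickle
c=pickle.load(open('wrist2.pkl','rb'));g=cv2.cvtColor(c['color'],cv2.COLOR_RGB2HSV)
roi=np.zeros((400,640),np.uint8);roi[80:146,280:362]=255
mat=cv2.inRange(g,(3,70,40),(18,255,255))&roi
white=cv2.inRange(g,(0,0,120),(180,45,255))&roi
k=np.zeros_like(roi);cv2.circle(k,(321,118),36,255,-1);m=(white|cv2.inRange(g,(0,0,60),(180,60,255)))&k
m=cv2.morphologyEx(m,cv2.MORPH_OPEN,np.ones((5,5)))
m[146:]=0;p=cv2.findNonZero(white&k);P=np.array([plane(c,q[0],.074)[:2] for q in p.astype(float)])
rc=cv2.minAreaRect((P*1000).astype(np.float32));print('square',rc)
K=np.zeros_like(roi);K[70:170,270:372]=255;mm=cv2.inRange(g,(3,70,40),(18,255,255))&K
h=cv2.convexHull(cv2.findNonZero(mm));P=np.array([plane(c,q[0],.004)[:2] for q in h.astype(float)]);print('mat',cv2.minEnclosingCircle(P.astype(np.float32)))
cap=cv2.inRange(g,(0,0,40),(180,60,125));kk=np.zeros_like(roi);cv2.circle(kk,(321,120),25,255,-1)
pc=cv2.findNonZero(cap&kk);ce,_=cv2.minEnclosingCircle(pc);print(ce,plane(c,ce,.095))
S=pickle.load(open('scene.pkl','rb'));print('cap tri3',tri([ray(c,ce),ray(S,(383,238)),ray(pickle.load(open('side.pkl','rb')),(300,158))]))
R={}
for n,(x,y,w,h) in dict(scene=(255,140,52,45),side=(303,248,56,50)).items():
    c=pickle.load(open(n+'2.pkl','rb'));g=cv2.cvtColor(c['color'],cv2.COLOR_RGB2HSV)
    m=cv2.inRange(g,(8,75,50),(28,255,255));k=np.zeros_like(m);k[y:y+h,x:x+w]=m[y:y+h,x:x+w]
    k=cv2.morphologyEx(k,cv2.MORPH_OPEN,np.ones((3,3)))
    hu=cv2.convexHull(cv2.findNonZero(k));P=np.array([plane(c,q[0],.012)[:2] for q in hu.astype(float)])
    rc=cv2.minAreaRect((P*1000).astype(np.float32));print(n,'tray',rc)
    R[n]=ray(c,proj(c,[[rc[0][0]/1000,rc[0][1]/1000,.012]])[0])
print('tray tri',tri(R.values()))
for t in [55]:
    for f in (1,-1):
        q=tool(5,t,f);G=[.557,.25,.049];print(f);plan(tcp(G,q)-.13*q.as_matrix()[:,2],q)
E
```

```text
square ((557.9423217773438, 254.82940673828125), (47.13199996948242, 46.95012283325195), 7.834017753601074)
mat ((0.5576280951499939, 0.2473735213279724), 0.055074501782655716)
(320.91278076171875, 121.7414321899414) [0.55819958 0.25298468 0.095     ]
cap tri3 [0.5571675  0.25347208 0.09426147]
scene tray ((498.87933349609375, -180.72348022460938), (114.07915496826172, 106.90379333496094), 68.56031036376953)
side tray ((495.4076843261719, -188.54147338867188), (115.05447387695312, 105.46343994140625), 68.45758056640625)
tray tri [ 0.4967921  -0.1839412   0.00710417]
1
n 22 d [ 0.263 -0.121  0.092] a [-0.343 -0.314 -0.658] q now [0.5621 0.1886 0.2545]
-1
n 20 d [-0.135 -0.264  0.16 ] a [-0.338  0.369  0.649] q now [0.5621 0.1886 0.2545]
```

```bash
python3 -m crank '[{"claw":-1,"dx":-0.135,"dy":-0.264,"dz":0.16,"ax":-0.338,"ay":0.369,"az":0.65},{"claw":-1,"dx":-0.135,"dy":-0.264,"dz":0.16,"ax":-0.338,"ay":0.369,"az":0.65},{"claw":-1,"dx":-0.135,"dy":-0.264,"dz":0.16,"ax":-0.338,"ay":0.369,"az":0.65},{"claw":-1,"dx":-0.135,"dy":-0.264,"dz":0.16,"ax":-0.338,"ay":0.369,"az":0.65},{"claw":-1,"dx":-0.135,"dy":-0.264,"dz":0.16,"ax":-0.338,"ay":0.369,"az":0.65},{"claw":-1,"dx":-0.135,"dy":-0.264,"dz":0.16,"ax":-0.338,"ay":0.369,"az":0.65},{"claw":-1,"dx":-0.135,"dy":-0.264,"dz":0.16,"ax":-0.338,"ay":0.369,"az":0.65}]'
python3 -m crank '[{"claw":-1,"dx":-0.135,"dy":-0.264,"dz":0.16,"ax":-0.338,"ay":0.369,"az":0.65},{"claw":-1,"dx":-0.135,"dy":-0.264,"dz":0.16,"ax":-0.338,"ay":0.369,"az":0.65},{"claw":-1,"dx":-0.135,"dy":-0.264,"dz":0.16,"ax":-0.338,"ay":0.369,"az":0.65},{"claw":-1,"dx":-0.135,"dy":-0.264,"dz":0.16,"ax":-0.338,"ay":0.369,"az":0.65},{"claw":-1,"dx":-0.135,"dy":-0.264,"dz":0.16,"ax":-0.338,"ay":0.369,"az":0.65},{"claw":-1,"dx":-0.135,"dy":-0.264,"dz":0.16,"ax":-0.338,"ay":0.369,"az":0.65},{"claw":-1,"dx":-0.135,"dy":-0.264,"dz":0.16,"ax":-0.338,"ay":0.369,"az":0.65}]'
python3 -m crank '[{"claw":-1,"dx":-0.135,"dy":-0.264,"dz":0.16,"ax":-0.338,"ay":0.369,"az":0.65},{"claw":-1,"dx":-0.135,"dy":-0.264,"dz":0.16,"ax":-0.338,"ay":0.369,"az":0.65},{"claw":-1,"dx":-0.135,"dy":-0.264,"dz":0.16,"ax":-0.338,"ay":0.369,"az":0.65},{"claw":-1,"dx":-0.135,"dy":-0.264,"dz":0.16,"ax":-0.338,"ay":0.369,"az":0.65},{"claw":-1,"dx":-0.135,"dy":-0.264,"dz":0.16,"ax":-0.338,"ay":0.369,"az":0.65},{"claw":-1,"dx":-0.135,"dy":-0.264,"dz":0.16,"ax":-0.338,"ay":0.369,"az":0.65},{"claw":-1,"dx":0,"dy":0,"dz":0,"ax":0,"ay":0,"az":0},{"claw":-1,"dx":0,"dy":0,"dz":0,"ax":0,"ay":0,"az":0}]'
python3 - <<'E'
from h import *
c=look('wrist');save(c,'w3.png');print(proj(c,[[.5575,.253,.099],[.5575,.253,.049]]))
q=tool(7,55,-1);G=[.5575,.253,.049];plan(tcp(G,q)-.08*q.as_matrix()[:,2],q)
s=r.read_state();print(s['joint_positions'])
E
```

```text
time: 1.65
ee_pos: [0.5077, 0.1743, 0.2129]
eef_rot: [0.843, 0.506, 0.182, -0.008]
ft_force: [-0.3, 1.1, -0.7]
width: 0.087
grip_force: 0.0
time: 2.23
ee_pos: [0.4676, 0.1987, 0.1614]
eef_rot: [0.9, 0.266, 0.344, -0.015]
ft_force: [0.5, 0.1, -0.1]
width: 0.0869
grip_force: 0.0
time: 2.9
ee_pos: [0.4743, 0.2347, 0.1562]
eef_rot: [0.901, 0.145, 0.408, -0.017]
ft_force: [0.4, -0.1, 0.5]
width: 0.0871
grip_force: 0.0
[[320.42030977 183.20890479]
 [315.75933996 212.02852666]]
n 5 d [-0.229 -0.059  0.414] a [-0.132  0.218  0.318] q now [0.4742 0.235  0.1564]
[ 0.6625998  -0.47467609 -1.28589141  2.41581335 -0.34546391  0.11290831
 -1.69779488]
```

View pics/w3.png

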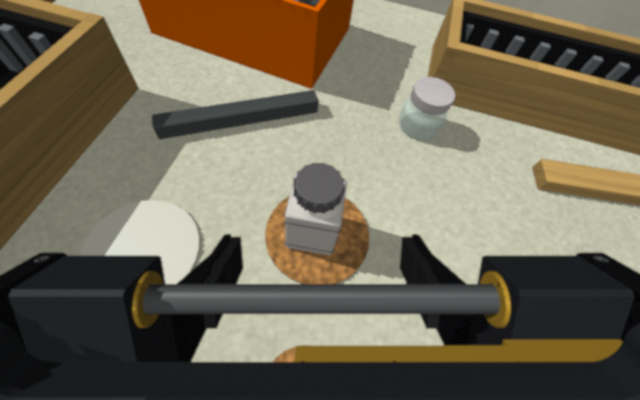

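The arm ran close to joint limits here (j4 and j6). The wrist view shows the bottle between the fingers at (318,215). I'll fit a simple kinematic model to choose tilts that are within reach.

```bash
cat > kin.py <<'E'
from h import *
from scipy.optimize import least_squares
LO=np.array([-2.6,-.5,-1.47,.16,-1.27,.06,-2.6]);HI=np.array([2.6,2.12,1.34,2.42,4.41,2.06,2.6])
def fk(q,L,sg=(1,1,1,1,1,1,1),off=0):
    R=Ro.identity();p=np.array([0,0,L[0]])
    for i,ax in enumerate('zyzyzyz'):
        R=R*Ro.from_euler(ax,sg[i]*q[i]+(off if i==6 else 0))
        if i==2: p=p+R.apply([L[4],0,L[1]])
        if i==4: p=p+R.apply([L[5],0,L[2]])
        if i==5: p=p+R.apply([L[6],0,0])
    return p+R.apply([0,0,L[3]]),R
E
python3 - <<'E'
from kin import *
import itertools
s=r.read_state()
D=[([-0.02260432,0.33276158,-0.06470539,1.46081997,0.02159877,1.34989771,-0.08852283],[.624685,0,.232881],[.707105,.707108,-.000439,-.000403]),(s['joint_positions'],s['ee_pos'],s['eef_rot'])]
best=[]
for sg in itertools.product([1],[1],[1,-1],[1],[1,-1],[1],[1,-1]):
  for off in (0,np.pi/2,np.pi,-np.pi/2):
    f=lambda L:np.r_[[np.r_[p-fk(q,L,sg,off)[0],.3*(fk(q,L,sg,off)[1].inv()*Ro.from_quat(o)).as_rotvec()] for q,p,o in D]].ravel()
    x=least_squares(f,[.36,.42,.4,.25,0,0,0]);best.append((x.cost,sg,off,x.x))
best.sort(key=lambda b:b[0])
for b in best[:3]:print(b)
E
```

```text
(np.float64(0.031173095315686315), (1, 1, 1, 1, 1, 1, -1), 1.5707963267948966, array([-10.20629594,   1.42522655,   0.36851113,   0.87394793,
       -10.15093316,  -6.91761097,  -7.87201143]))
(np.float64(0.07911889860227057), (1, 1, -1, 1, -1, 1, -1), 1.5707963267948966, array([-0.97170566,  0.86932875,  1.16813188,  1.09191939, -3.51188371,
       -0.60509938, -2.38937463]))
(np.float64(0.09222609653110238), (1, 1, 1, 1, -1, 1, -1), 0, array([-6.36943233, 11.55282091, -1.07394926,  2.09763391,  7.92468186,
       -0.11523612,  9.6113044 ]))
```

```bash
python3 - <<'E'
from kin import *
import itertools
s=r.read_state()
D=[([-0.02260432,0.33276158,-0.06470539,1.46081997,0.02159877,1.34989771,-0.08852283],[.624685,0,.232881],[.707105,.707108,-.000439,-.000403]),(s['joint_positions'],s['ee_pos'],s['eef_rot'])]
out=[]
for sg in itertools.product([1],*[[1,-1]]*6):
  for o5 in np.arange(4)*np.pi/2:
   for o6 in np.arange(4)*np.pi/2:
    for o24 in [0,np.pi/2,-np.pi/2,np.pi]:
     Rs=[]
     for q,p,o in D:
      a=np.array(q)*sg;a[4]+=o5;a[5]+=o6;a[3]+=o24
      R=Ro.identity()
      for i,ax in enumerate('zyzyzyz'): R=R*Ro.from_euler(ax,a[i])
      Rs.append(R.inv()*Ro.from_quat(o))
     # constant tool offset
     e=(Rs[0].inv()*Rs[1]).magnitude(); out.append((e,sg,o5,o6,o24,Rs[0].as_rotvec()))
out.sort(key=lambda b:b[0])
for b in out[:6]:print(b)
E
```

```text
(0.4828046926006561, (1, -1, 1, -1, -1, -1, -1), np.float64(0.0), np.float64(4.71238898038469), 0, array([1.21587618, 1.15448381, 1.05212693]))
(0.4828046926006562, (1, -1, 1, -1, 1, -1, 1), np.float64(0.0), np.float64(4.71238898038469), 3.141592653589793, array([-1.08035844, -1.33479888,  1.24850155]))
(0.4828046926006562, (1, -1, 1, -1, 1, -1, -1), np.float64(0.0), np.float64(1.5707963267948966), 3.141592653589793, array([1.21587618, 1.15448381, 1.05212693]))
(0.4828046926006563, (1, -1, 1, -1, 1, 1, 1), np.float64(3.141592653589793), np.float64(1.5707963267948966), 3.141592653589793, array([-1.31980079,  1.0682193 , -1.17214174]))
(0.48280469260065634, (1, -1, 1, -1, -1, -1, 1), np.float64(0.0), np.float64(1.5707963267948966), 0, array([-1.08035844, -1.33479888,  1.24850155]))
(0.4828046926006564, (1, -1, 1, -1, 1, 1, -1), np.float64(3.141592653589793), np.float64(4.71238898038469), 3.141592653589793, array([ 1.20850898, -1.27277426, -1.36074933]))
```

```bash
python3 - <<'E'
from h import *
R=Ro.from_quat(r.read_state()['eef_rot']).as_matrix();print(R)
q=tool(7,50,-1);G=[.5575,.253,.050];plan(tcp(G,q)-.075*q.as_matrix()[:,2],q)
E
```

```text
[[ 0.62447444  0.27516822  0.73096794]
 [ 0.24689398 -0.9574412   0.14949823]
 [ 0.74099598  0.08711376 -0.66583493]]
n 5 d [-0.167 -0.052  0.448] a [-0.118  0.051  0.323] q now [0.4742 0.235  0.1564]
```

```bash
python3 -m crank '[{"claw":-1,"dx":-0.167,"dy":-0.05,"dz":0.45,"ax":-0.12,"ay":0.05,"az":0.32},{"claw":-1,"dx":-0.167,"dy":-0.05,"dz":0.45,"ax":-0.12,"ay":0.05,"az":0.32},{"claw":-1,"dx":-0.167,"dy":-0.05,"dz":0.45,"ax":-0.12,"ay":0.05,"az":0.32},{"claw":-1,"dx":-0.167,"dy":-0.05,"dz":0.45,"ax":-0.12,"ay":0.05,"az":0.32},{"claw":-1,"dx":-0.167,"dy":-0.05,"dz":0.45,"ax":-0.12,"ay":0.05,"az":0.32},{"claw":-1,"dx":0,"dy":0,"dz":0,"ax":0,"ay":0,"az":0},{"claw":-1,"dx":0,"dy":0,"dz":0,"ax":0,"ay":0,"az":0}]'
python3 - <<'E'
from h import *
s=r.read_state();print(s['joint_positions'])
R=Ro.from_quat(s['eef_rot']).as_matrix();print(R)
for t in (50,55):
  q=tool(7,t,-1);G=[.5575,.253,.050];plan(tcp(G,q)-.075*q.as_matrix()[:,2],q);plan(tcp(G,q),q,10)
E
```

```text
time: 3.53
ee_pos: [0.4828, 0.2313, 0.135]
eef_rot: [0.909, 0.06, 0.41, -0.029]
ft_force: [-0.1, -0.7, -0.6]
width: 0.0868
grip_force: 0.0
[ 0.82706205 -0.49766587 -1.46444143  2.40806222 -0.09559363  0.06602229
 -2.15922348]
[[ 0.656012    0.13375083  0.7428048 ]
 [ 0.0853818  -0.99100621  0.10303705]
 [ 0.74990546 -0.00417153 -0.66153186]]
n 4 d [-0.125 -0.101  0.389] a [-0.028  0.059  0.011] q now [0.4828 0.2313 0.135 ]
n 13 d [-0.036 -0.03   0.312] a [-0.009  0.018  0.003] q now [0.4828 0.2313 0.135 ]
n 4 d [-0.186 -0.101  0.387] a [-0.029  0.267  0.01 ] q now [0.4828 0.2313 0.135 ]
n 13 d [-0.047 -0.03   0.31 ] a [-0.009  0.082  0.003] q now [0.4828 0.2313 0.135 ]
```

```bash
python3 -m crank '[{"claw":-1,"dx":-0.05,"dy":-0.04,"dz":0.38,"ax":0,"ay":0,"az":0},{"claw":-1,"dx":-0.05,"dy":-0.04,"dz":0.38,"ax":0,"ay":0,"az":0},{"claw":-1,"dx":-0.05,"dy":-0.04,"dz":0.38,"ax":0,"ay":0,"az":0},{"claw":-1,"dx":-0.05,"dy":-0.04,"dz":0.38,"ax":0,"ay":0,"az":0},{"claw":-1,"dx":-0.05,"dy":-0.04,"dz":0.38,"ax":0,"ay":0,"az":0},{"claw":-1,"dx":0,"dy":0,"dz":0,"ax":0,"ay":0,"az":0}]'
python3 - <<'E'
from h import *
s=r.read_state();print(s['joint_positions'])
R=Ro.from_quat(s['eef_rot']).as_matrix();print(R)
for t in (48,):
  q=tool(7,t,-1);G=[.5575,.253,.050];plan(tcp(G,q)-.003*q.as_matrix()[:,2],q,10)
E
```

```text
time: 4.03
ee_pos: [0.4934, 0.2239, 0.1328]
eef_rot: [0.913, 0.068, 0.402, -0.032]
ft_force: [1.2, -0.3, -0.3]
width: 0.0871
grip_force: 0.0
[ 0.86100714 -0.40369167 -1.46611213  2.39585046  0.43036366  0.06576702
 -2.59344961]
[[ 0.66751548  0.14934189  0.72946562]
 [ 0.09788719 -0.98877782  0.11285622]
 [ 0.73813358 -0.00392793 -0.67464315]]
n 12 d [-0.044 -0.055  0.307] a [-0.018  0.006  0.013] q now [0.4934 0.2239 0.1328]
```

The outward tilt of 48° is outside the workspace at this radius. I'll rise, turn the hand half round so the camera side is up for inward tilts, and use tilts of +35/−55 instead.

```bash
python3 - <<'E'
from h import *
plan([.5,.2,.27],tool(7,25,-1),15)
E
```

```text
n 10 d [ 0.288  0.08  -0.359] a [-0.019 -0.376  0.019] q now [0.4934 0.2239 0.1328]
```

```bash
python3 -m crank '[{"claw":-1,"dx":0.36,"dy":0.1,"dz":-0.45,"ax":0,"ay":-0.47,"az":0},{"claw":-1,"dx":0.36,"dy":0.1,"dz":-0.45,"ax":0,"ay":-0.47,"az":0},{"claw":-1,"dx":0.36,"dy":0.1,"dz":-0.45,"ax":0,"ay":-0.47,"az":0},{"claw":-1,"dx":0.36,"dy":0.1,"dz":-0.45,"ax":0,"ay":-0.47,"az":0},{"claw":-1,"dx":0.36,"dy":0.1,"dz":-0.45,"ax":0,"ay":-0.47,"az":0},{"claw":-1,"dx":0.36,"dy":0.1,"dz":-0.45,"ax":0,"ay":-0.47,"az":0},{"claw":-1,"dx":0.36,"dy":0.1,"dz":-0.45,"ax":0,"ay":-0.47,"az":0},{"claw":-1,"dx":0.36,"dy":0.1,"dz":-0.45,"ax":0,"ay":-0.47,"az":0}]'
python3 -m crank '[{"claw":-1,"dx":0,"dy":0,"dz":0,"ax":0,"ay":0,"az":-1},{"claw":-1,"dx":0,"dy":0,"dz":0,"ax":0,"ay":0,"az":-1},{"claw":-1,"dx":0,"dy":0,"dz":0,"ax":0,"ay":0,"az":-1},{"claw":-1,"dx":0,"dy":0,"dz":0,"ax":0,"ay":0,"az":-1},{"claw":-1,"dx":0,"dy":0,"dz":0,"ax":0,"ay":0,"az":-1},{"claw":-1,"dx":0,"dy":0,"dz":0,"ax":0,"ay":0,"az":-1},{"claw":-1,"dx":0,"dy":0,"dz":0,"ax":0,"ay":0,"az":-1},{"claw":-1,"dx":0,"dy":0,"dz":0,"ax":0,"ay":0,"az":-1}]'
python3 - <<'E'
from h import *
s=r.read_state();print(s['joint_positions'])
q=tool(7,35,1);plan([.54,.25,.22],q,15)
E
```

```text
time: 4.7
ee_pos: [0.4936, 0.2066, 0.2522]
eef_rot: [0.963, 0.072, 0.259, -0.023]
ft_force: [0.9, 0.3, -0.4]
width: 0.0871
grip_force: 0.0
time: 5.37
ee_pos: [0.4941, 0.206, 0.2511]
eef_rot: [0.849, 0.459, 0.246, 0.085]
ft_force: [-0.6, -0.2, 0.2]
width: 0.0869
grip_force: 0.0
[-5.28176721e-04 -2.18241444e-01 -5.40757137e-01  2.07876579e+00
  1.21938517e-01  7.63716753e-01 -1.20586392e+00]
n 27 d [0.04  0.06  0.065] a [-0.03  -0.024 -0.805] q now [0.4941 0.206  0.2511]
```

```bash
python3 -m crank '[{"claw":-1,"dx":0.05,"dy":0.07,"dz":0.08,"ax":-0.04,"ay":-0.03,"az":-1},{"claw":-1,"dx":0.05,"dy":0.07,"dz":0.08,"ax":-0.04,"ay":-0.03,"az":-1},{"claw":-1,"dx":0.05,"dy":0.07,"dz":0.08,"ax":-0.04,"ay":-0.03,"az":-1},{"claw":-1,"dx":0.05,"dy":0.07,"dz":0.08,"ax":-0.04,"ay":-0.03,"az":-1},{"claw":-1,"dx":0.05,"dy":0.07,"dz":0.08,"ax":-0.04,"ay":-0.03,"az":-1},{"claw":-1,"dx":0.05,"dy":0.07,"dz":0.08,"ax":-0.04,"ay":-0.03,"az":-1},{"claw":-1,"dx":0.05,"dy":0.07,"dz":0.08,"ax":-0.04,"ay":-0.03,"az":-1}]'
python3 -m crank '[{"claw":-1,"dx":0.05,"dy":0.07,"dz":0.08,"ax":-0.04,"ay":-0.03,"az":-1},{"claw":-1,"dx":0.05,"dy":0.07,"dz":0.08,"ax":-0.04,"ay":-0.03,"az":-1},{"claw":-1,"dx":0.05,"dy":0.07,"dz":0.08,"ax":-0.04,"ay":-0.03,"az":-1},{"claw":-1,"dx":0.05,"dy":0.07,"dz":0.08,"ax":-0.04,"ay":-0.03,"az":-1},{"claw":-1,"dx":0.05,"dy":0.07,"dz":0.08,"ax":-0.04,"ay":-0.03,"az":-1},{"claw":-1,"dx":0.05,"dy":0.07,"dz":0.08,"ax":-0.04,"ay":-0.03,"az":-1},{"claw":-1,"dx":0.05,"dy":0.07,"dz":0.08,"ax":-0.04,"ay":-0.03,"az":-1}]'
python3 -m crank '[{"claw":-1,"dx":0.05,"dy":0.07,"dz":0.08,"ax":-0.04,"ay":-0.03,"az":-1},{"claw":-1,"dx":0.05,"dy":0.07,"dz":0.08,"ax":-0.04,"ay":-0.03,"az":-1},{"claw":-1,"dx":0.05,"dy":0.07,"dz":0.08,"ax":-0.04,"ay":-0.03,"az":-1},{"claw":-1,"dx":0.05,"dy":0.07,"dz":0.08,"ax":-0.04,"ay":-0.03,"az":-1},{"claw":-1,"dx":0.05,"dy":0.07,"dz":0.08,"ax":-0.04,"ay":-0.03,"az":-1},{"claw":-1,"dx":0.05,"dy":0.07,"dz":0.08,"ax":-0.04,"ay":-0.03,"az":-1},{"claw":-1,"dx":0.05,"dy":0.07,"dz":0.08,"ax":-0.04,"ay":-0.03,"az":-1},{"claw":-1,"dx":0,"dy":0,"dz":0,"ax":0,"ay":0,"az":0}]'
python3 - <<'E'
from h import *
s=r.read_state();print(s['joint_positions'])
q=tool(7,35,1);Z=q.as_matrix()[:,2]
T=tcp([.5575,.253,.052],q)-.003*Z;print(T,Z)
plan(T+[0,0,.09],q,12)
E
```

```text
time: 5.95
ee_pos: [0.517, 0.2126, 0.2453]
eef_rot: [0.63, 0.728, 0.196, 0.185]
ft_force: [0.2, -0.2, -0.3]
width: 0.0873
grip_force: 0.0
time: 6.53
ee_pos: [0.5329, 0.2286, 0.2361]
eef_rot: [0.327, 0.901, 0.12, 0.26]
ft_force: [-0.2, 0.2, 0.1]
width: 0.0873
grip_force: 0.0
time: 7.2
ee_pos: [0.5384, 0.2465, 0.2202]
eef_rot: [-0.02, 0.953, 0.028, 0.3]
ft_force: [0.6, -0.9, 0.4]
width: 0.087
grip_force: 0.0
[-0.19596662 -0.06324872 -0.47125681  2.06463894  0.4739807   0.65433299
  0.62993357]
[0.56034651 0.25334951 0.04790424] [ 0.56930108  0.06990138 -0.81915204]
n 8 d [0.121 0.013 0.335] a [-0.005  0.002 -0.094] q now [0.5384 0.2465 0.2202]
```

```bash
python3 -m crank '[{"claw":-1,"dx":0.12,"dy":0.013,"dz":0.335,"ax":0,"ay":0,"az":-0.1},{"claw":-1,"dx":0.12,"dy":0.013,"dz":0.335,"ax":0,"ay":0,"az":-0.1},{"claw":-1,"dx":0.12,"dy":0.013,"dz":0.335,"ax":0,"ay":0,"az":-0.1},{"claw":-1,"dx":0.12,"dy":0.013,"dz":0.335,"ax":0,"ay":0,"az":-0.1},{"claw":-1,"dx":0.12,"dy":0.013,"dz":0.335,"ax":0,"ay":0,"az":-0.1},{"claw":-1,"dx":0.12,"dy":0.013,"dz":0.335,"ax":0,"ay":0,"az":-0.1},{"claw":-1,"dx":0.12,"dy":0.013,"dz":0.335,"ax":0,"ay":0,"az":-0.1},{"claw":-1,"dx":0.12,"dy":0.013,"dz":0.335,"ax":0,"ay":0,"az":-0.1}]'
python3 - <<'E'
from h import *
q=tool(7,35,1);Z=q.as_matrix()[:,2]
T=tcp([.5575,.253,.052],q)-.003*Z
plan(T+[0,0,.045],q,12);plan(T,q,12);s=r.read_state();print(s['joint_positions'])
E
```

```text
time: 7.87
ee_pos: [0.5616, 0.2526, 0.1386]
eef_rot: [-0.055, 0.952, 0.016, 0.302]
ft_force: [0.2, 0.2, -0.6]
width: 0.0872
grip_force: 0.0
n 4 d [0.227 0.008 0.306] a [-0.015  0.007 -0.011] q now [0.5616 0.2526 0.1386]
n 8 d [0.221 0.004 0.306] a [-0.007  0.003 -0.005] q now [0.5616 0.2526 0.1386]
[-0.21438909  0.10543021 -0.4673516   2.1008755   0.75916248  0.53034512
  0.43409274]
```

```bash
python3 -m crank '[{"claw":-1,"dx":0.22,"dy":0.004,"dz":0.305,"ax":0,"ay":0,"az":0},{"claw":-1,"dx":0.22,"dy":0.004,"dz":0.305,"ax":0,"ay":0,"az":0},{"claw":-1,"dx":0.22,"dy":0.004,"dz":0.305,"ax":0,"ay":0,"az":0},{"claw":-1,"dx":0.22,"dy":0.004,"dz":0.305,"ax":0,"ay":0,"az":0},{"claw":-1,"dx":0.22,"dy":0.004,"dz":0.305,"ax":0,"ay":0,"az":0},{"claw":-1,"dx":0.22,"dy":0.004,"dz":0.305,"ax":0,"ay":0,"az":0},{"claw":-1,"dx":0,"dy":0,"dz":0,"ax":0,"ay":0,"az":0}]'
python3 - <<'E'
from h import *
c=look('scene')
q=tool(7,35,1);Z=q.as_matrix()[:,2]
T=tcp([.5575,.253,.052],q)-.003*Z
plan(T,q,12);s=r.read_state();print(s['joint_positions'])
w=look('wrist')['color'];cv2.imwrite('pics/g.png',np.hstack([cv2.resize(c['color'][185:285,320:440],(480,400)),cv2.resize(w,(320,400))])[:,:,::-1])
E
```

```text
time: 8.45
ee_pos: [0.5599, 0.2521, 0.0691]
eef_rot: [-0.055, 0.952, 0.015, 0.3]
ft_force: [-0.3, -0.2, 0.1]
width: 0.0872
grip_force: 0.0
n 2 d [0.214 0.015 0.307] a [-0.035  0.007 -0.017] q now [0.5604 0.2525 0.0704]
[-0.28370923  0.22137717 -0.4090983   2.15114778  1.05472351  0.45558489
  0.13140021]
```

View pics/g.png

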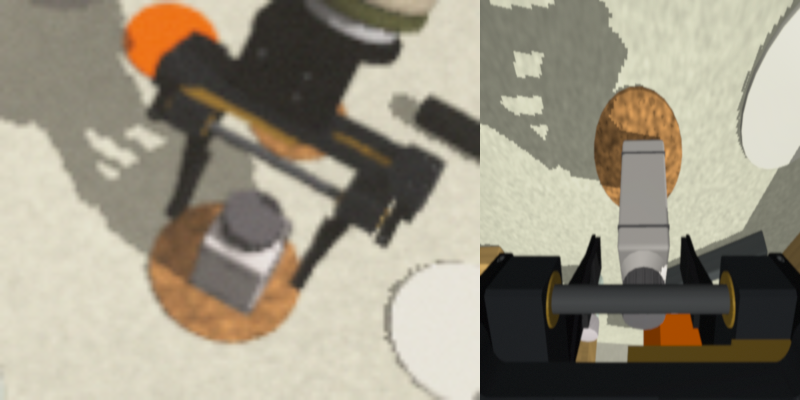

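The bottle stands centred between the open fingers, aligned with them. I'll go down the last 22 mm and close.

```bash
python3 -m crank '[{"claw":-1,"dx":0.14,"dy":0,"dz":0.205,"ax":0,"ay":0,"az":0},{"claw":-1,"dx":0.14,"dy":0,"dz":0.205,"ax":0,"ay":0,"az":0},{"claw":-1,"dx":0.14,"dy":0,"dz":0.205,"ax":0,"ay":0,"az":0},{"claw":-1,"dx":0,"dy":0,"dz":0,"ax":0,"ay":0,"az":0},{"claw":1,"dx":0,"dy":0,"dz":0,"ax":0,"ay":0,"az":0},{"claw":1,"dx":0,"dy":0,"dz":0,"ax":0,"ay":0,"az":0},{"claw":1,"dx":0,"dy":0,"dz":0,"ax":0,"ay":0,"az":0},{"claw":1,"dx":0,"dy":0,"dz":0,"ax":0,"ay":0,"az":0}]' 40
python3 -m crank '[{"claw":1,"dx":0,"dy":0,"dz":0,"ax":0,"ay":0,"az":0},{"claw":1,"dx":0,"dy":0,"dz":0,"ax":0,"ay":0,"az":0},{"claw":1,"dx":0,"dy":0,"dz":0,"ax":0,"ay":0,"az":0},{"claw":1,"dx":0,"dy":0,"dz":0,"ax":0,"ay":0,"az":0}]' 40
```

```text
time: 9.22
ee_pos: [0.5619, 0.2531, 0.05]
eef_rot: [-0.056, 0.951, 0.016, 0.303]
ft_force: [0.5, 0.2, -0.6]
width: 0.0679
grip_force: 0.0
time: 9.55
ee_pos: [0.5616, 0.2532, 0.0495]
eef_rot: [-0.056, 0.951, 0.016, 0.303]
ft_force: [-1.3, 0.5, 1.4]
width: 0.0479
grip_force: 40.0
```

```bash
python3 - <<'E'
from h import *
import json
s=r.read_state();R=Ro.from_quat(s['eef_rot']);p=np.array(s['ee_pos'])
z=R.apply([0,0,1]);y=R.apply([0,1,0]);base=np.array([.5575,.253,.004]);base+=y*np.dot(p-base,y)*1
json.dump([R.inv().apply(base-p).tolist(),R.inv().apply([0,0,1]).tolist()],open('grip.json','w'));print(open('grip.json').read())
E
python3 -m crank '[{"claw":1,"dx":-0.1,"dy":0,"dz":-0.15,"ax":0,"ay":0,"az":0},{"claw":1,"dx":-0.22,"dy":0,"dz":-0.31,"ax":0,"ay":0,"az":0},{"claw":1,"dx":-0.22,"dy":0,"dz":-0.31,"ax":0,"ay":0,"az":0},{"claw":1,"dx":-0.22,"dy":0,"dz":-0.31,"ax":0,"ay":0,"az":0},{"claw":1,"dx":-0.22,"dy":0,"dz":-0.31,"ax":0,"ay":0,"az":0},{"claw":1,"dx":-0.22,"dy":0,"dz":-0.31,"ax":0,"ay":0,"az":0},{"claw":1,"dx":-0.22,"dy":0,"dz":-0.31,"ax":0,"ay":0,"az":0},{"claw":1,"dx":-0.22,"dy":0,"dz":-0.31,"ax":0,"ay":0,"az":0}]' 40
python3 - <<'E'
from h import *
s=r.read_state();print(s['joint_positions'])
plan([.58,.0,.17],tool(0,-10,1),12,5)
plan([.58,.0,.15],tool(0,-55,1),12,5)
E
```

```text
[[0.02967958418946298, -2.246139653561683e-17, 0.03478412165484897], [-0.5777131415698454, -0.003861408308698522, -0.8162307367303521]]
time: 10.22
ee_pos: [0.5611, 0.253, 0.1346]
eef_rot: [-0.056, 0.951, 0.015, 0.302]
ft_force: [0.2, 0.3, -1.7]
width: 0.0475
grip_force: 40.0
[-0.21569917  0.11166467 -0.46917242  2.10507394  0.77917616  0.52652813
  0.41492107]
n 22 d [-0.019 -0.384 -0.054] a [0.009 0.342 0.051] q now [0.5611 0.253  0.1346]
n 22 d [-0.001 -0.384 -0.032] a [-0.012  0.683  0.055] q now [0.5611 0.253  0.1346]
```

```bash
python3 -m crank '[{"claw":1,"dx":0,"dy":-0.385,"dz":-0.05,"ax":-0.01,"ay":0.68,"az":0.055},{"claw":1,"dx":0,"dy":-0.385,"dz":-0.05,"ax":-0.01,"ay":0.68,"az":0.055},{"claw":1,"dx":0,"dy":-0.385,"dz":-0.05,"ax":-0.01,"ay":0.68,"az":0.055},{"claw":1,"dx":0,"dy":-0.385,"dz":-0.05,"ax":-0.01,"ay":0.68,"az":0.055},{"claw":1,"dx":0,"dy":-0.385,"dz":-0.05,"ax":-0.01,"ay":0.68,"az":0.055},{"claw":1,"dx":0,"dy":-0.385,"dz":-0.05,"ax":-0.01,"ay":0.68,"az":0.055},{"claw":1,"dx":0,"dy":-0.385,"dz":-0.05,"ax":-0.01,"ay":0.68,"az":0.055},{"claw":1,"dx":0,"dy":-0.385,"dz":-0.05,"ax":-0.01,"ay":0.68,"az":0.055}]' 40
python3 -m crank '[{"claw":1,"dx":0,"dy":-0.385,"dz":-0.03,"ax":-0.01,"ay":0.68,"az":0.055},{"claw":1,"dx":0,"dy":-0.385,"dz":-0.03,"ax":-0.01,"ay":0.68,"az":0.055},{"claw":1,"dx":0,"dy":-0.385,"dz":-0.03,"ax":-0.01,"ay":0.68,"az":0.055},{"claw":1,"dx":0,"dy":-0.385,"dz":-0.03,"ax":-0.01,"ay":0.68,"az":0.055},{"claw":1,"dx":0,"dy":-0.385,"dz":-0.03,"ax":-0.01,"ay":0.68,"az":0.055},{"claw":1,"dx":0,"dy":-0.385,"dz":-0.03,"ax":-0.01,"ay":0.68,"az":0.055},{"claw":1,"dx":0,"dy":-0.385,"dz":-0.03,"ax":-0.01,"ay":0.68,"az":0.055}]' 40
python3 -m crank '[{"claw":1,"dx":0,"dy":-0.385,"dz":-0.03,"ax":-0.01,"ay":0.68,"az":0.055},{"claw":1,"dx":0,"dy":-0.385,"dz":-0.03,"ax":-0.01,"ay":0.68,"az":0.055},{"claw":1,"dx":0,"dy":-0.385,"dz":-0.03,"ax":-0.01,"ay":0.68,"az":0.055},{"claw":1,"dx":0,"dy":-0.385,"dz":-0.03,"ax":-0.01,"ay":0.68,"az":0.055},{"claw":1,"dx":0,"dy":-0.385,"dz":-0.03,"ax":-0.01,"ay":0.68,"az":0.055},{"claw":1,"dx":0,"dy":-0.385,"dz":-0.03,"ax":-0.01,"ay":0.68,"az":0.055},{"claw":1,"dx":0,"dy":-0.385,"dz":-0.03,"ax":-0.01,"ay":0.68,"az":0.055},{"claw":1,"dx":0,"dy":0,"dz":0,"ax":0,"ay":0,"az":0}]' 40
cat >> h.py <<'E'
import json
def place(base,axis,psi=0,step=10,ang=5):
    """plan so that the held bottle has its base centre there and its axis along 'axis'; psi: heading of tool tilt plane"""
    b,a=[np.array(v) for v in json.load(open('grip.json'))]
    ps=np.radians(psi);y=np.array([-np.sin(ps),np.cos(ps),0]);ax=np.array(axis,float)
    W=np.c_[ax,y,np.cross(ax,y)];ty=np.array([0,1.,0]);a=a-a@ty*ty;a/=np.linalg.norm(a);B=np.c_[a,ty,np.cross(a,ty)]
    R=Ro.from_matrix(W@B.T);P=np.array(base)-R.apply(b);plan(P,R,step,ang);return P,R
def held():
    b,a=[np.array(v) for v in json.load(open('grip.json'))]
    s=r.read_state();R=Ro.from_quat(s['eef_rot']);print('held base',np.round(R.apply(b)+s['ee_pos'],4),'axis',np.round(R.apply(a),3),'J',np.round(s['joint_positions'],2),s['time'])
E
python3 - <<'E'
from h import *
held()
P,R=place([.535,0,.026],[1,0,0]);print(P)
c=look('side');save(c,'s5.png');cv2.imwrite('pics/s5c.png',cv2.resize(c['color'][100:260,230:430,::-1],(800,600)))
E
```

```text
time: 10.88
ee_pos: [0.5663, 0.1606, 0.145]
eef_rot: [-0.038, 0.999, 0.01, 0.023]
ft_force: [0.2, 0.3, -1.1]
width: 0.0475
grip_force: 40.0
time: 11.47
ee_pos: [0.5723, 0.0799, 0.1493]
eef_rot: [-0.019, 0.974, 0.004, -0.225]
ft_force: [0.2, 1.1, -1.9]
width: 0.0476
grip_force: 40.0
time: 12.13
ee_pos: [0.5592, 0.0101, 0.1352]
eef_rot: [-0.0, 0.912, -0.003, -0.41]
ft_force: [0.3, -1.5, -2.8]
width: 0.0476
grip_force: 40.0
held base [0.5135 0.0099 0.1343] axis [ 0.994 -0.     0.11 ] J [-0.16  0.92  0.18  1.03 -0.14  2.05  1.57] 12.1333
n 12 d [-0.283 -0.027  0.151] a [-0.005  0.087 -0.002] q now [0.5592 0.0101 0.1352]
[5.80538495e-01 2.24613965e-17 2.18698245e-02]
```

View pics/s5c.png

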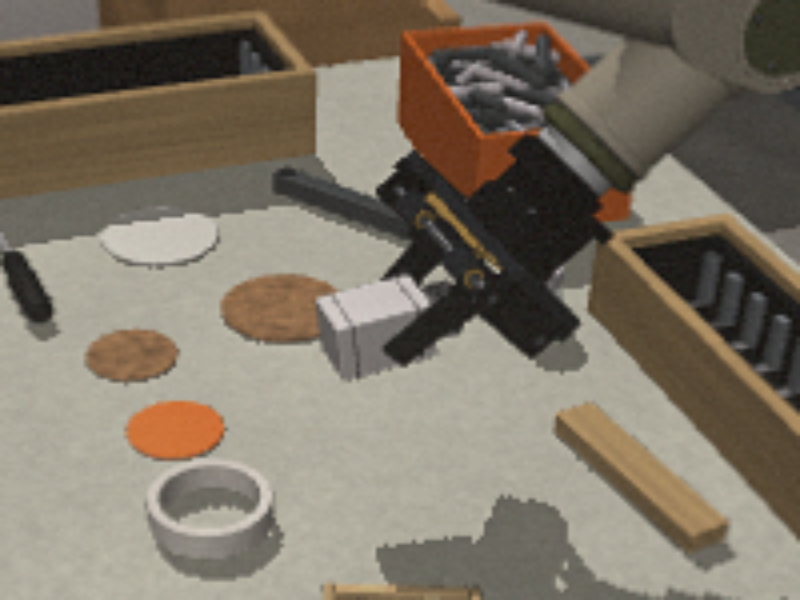

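```bash
python3 -m crank '[{"claw":1,"dx":-0.283,"dy":0,"dz":0.151,"ax":0,"ay":0.087,"az":0},{"claw":1,"dx":-0.283,"dy":0,"dz":0.151,"ax":0,"ay":0.087,"az":0},{"claw":1,"dx":-0.283,"dy":0,"dz":0.151,"ax":0,"ay":0.087,"az":0},{"claw":1,"dx":-0.283,"dy":0,"dz":0.151,"ax":0,"ay":0.087,"az":0},{"claw":1,"dx":-0.283,"dy":0,"dz":0.151,"ax":0,"ay":0.087,"az":0},{"claw":1,"dx":-0.283,"dy":0,"dz":0.151,"ax":0,"ay":0.087,"az":0},{"claw":1,"dx":-0.283,"dy":0,"dz":0.151,"ax":0,"ay":0.087,"az":0},{"claw":1,"dx":0,"dy":0,"dz":0,"ax":0,"ay":0,"az":0}]' 40
python3 - <<'E'
from h import *
import pickle
held()
place([.525,0.01,.027],[1,0,0])
c=pickle.load(open('scene2.pkl','rb'))
for q in [(228,214),(280,243),(232,210),(276,247)]:print(plane(c,q,.02))
E
```

```text
time: 12.85
ee_pos: [0.5723, 0.0136, 0.0675]
eef_rot: [-0.003, 0.899, -0.001, -0.438]
ft_force: [-0.4, 0.5, -1.7]
width: 0.0477
grip_force: 40.0
held base [0.5266 0.0133 0.0694] axis [0.999 0.002 0.047] J [-0.12  1.07  0.11  0.93 -0.13  2.06  1.55] 12.85
n 5 d [-0.231 -0.025  0.188] a [-0.008  0.09   0.01 ] q now [0.5723 0.0136 0.0675]
[ 0.74763359 -0.15965334  0.02      ]
[0.71812953 0.02499718 0.02      ]
[ 0.73023161 -0.16073152  0.02      ]
[0.73466253 0.02483437 0.02      ]
```

```bash
python3 -m crank '[{"claw":1,"dx":-0.22,"dy":0,"dz":0.18,"ax":0,"ay":0.1,"az":0},{"claw":1,"dx":-0.22,"dy":0,"dz":0.18,"ax":0,"ay":0.1,"az":0},{"claw":1,"dx":-0.22,"dy":0,"dz":0.18,"ax":0,"ay":0.1,"az":0},{"claw":1,"dx":-0.22,"dy":0,"dz":0.18,"ax":0,"ay":0.1,"az":0},{"claw":1,"dx":0,"dy":0,"dz":0,"ax":0,"ay":0,"az":0},{"claw":1,"dx":0,"dy":0,"dz":0,"ax":0,"ay":0,"az":0}]' 40
python3 - <<'E'
from h import *
held()
place([.525,0.01,.0245],[1,0,0])
E
```

```text
time: 13.35
ee_pos: [0.5705, 0.0138, 0.035]
eef_rot: [-0.003, 0.89, -0.001, -0.455]
ft_force: [0.1, -0.7, -0.9]
width: 0.0477
grip_force: 40.0
held base [0.5249 0.0135 0.0387] axis [1.    0.003 0.01 ] J [-0.12  1.13  0.11  0.9  -0.13  2.06  1.55] 13.35
n 2 d [-0.198 -0.063  0.142] a [-0.022  0.046  0.025] q now [0.5705 0.0138 0.035 ]
```

```bash
python3 -m crank '[{"claw":1,"dx":-0.1,"dy":0,"dz":0.07,"ax":0,"ay":0.03,"az":0},{"claw":1,"dx":-0.1,"dy":0,"dz":0.07,"ax":0,"ay":0.03,"az":0},{"claw":1,"dx":-0.1,"dy":0,"dz":0.07,"ax":0,"ay":0.03,"az":0},{"claw":1,"dx":-0.04,"dy":0,"dz":0.03,"ax":0,"ay":0,"az":0},{"claw":1,"dx":0,"dy":0,"dz":0,"ax":0,"ay":0,"az":0},{"claw":1,"dx":0,"dy":0,"dz":0,"ax":0,"ay":0,"az":0}]' 40
python3 -c "
from h import *
held()"
```

```text
time: 13.85
ee_pos: [0.571, 0.0138, 0.0233]
eef_rot: [-0.003, 0.889, -0.001, -0.459]
ft_force: [-0.1, -0.1, -0.9]
width: 0.0477
grip_force: 40.0
held base [0.5255 0.0135 0.0274] axis [1.    0.003 0.002] J [-0.12  1.15  0.11  0.89 -0.13  2.06  1.55] 13.85
```

```bash
python3 -m crank '[{"claw":1,"dx":-0.027,"dy":0,"dz":0.02,"ax":0,"ay":0,"az":0},{"claw":1,"dx":-0.027,"dy":0,"dz":0.02,"ax":0,"ay":0,"az":0},{"claw":1,"dx":-0.027,"dy":0,"dz":0.02,"ax":0,"ay":0,"az":0},{"claw":1,"dx":0,"dy":0,"dz":0,"ax":0,"ay":0,"az":0}]' 40
python3 -m crank '[{"claw":1,"dx":0,"dy":0,"dz":0,"ax":0,"ay":0,"az":0}]' 40
python3 -c "
from h import *
held()"
```

```text
time: 14.18
ee_pos: [0.5711, 0.0138, 0.0213]
eef_rot: [-0.003, 0.889, -0.001, -0.459]
ft_force: [1.5, -0.0, 4.2]
width: 0.0476
grip_force: 40.0
time: 14.27
ee_pos: [0.5711, 0.0138, 0.0213]
eef_rot: [-0.003, 0.889, -0.001, -0.459]
ft_force: [1.6, -0.6, 5.0]
width: 0.048
grip_force: 40.0
held base [0.5256 0.0135 0.0254] axis [1.    0.003 0.002] J [-0.12  1.16  0.11  0.89 -0.13  2.05  1.55] 14.2667
```

Force shows contact at 5 N. Now release and back off along the tool axis.

```bash
python3 -m crank '[{"claw":-1,"dx":0,"dy":0,"dz":0,"ax":0,"ay":0,"az":0},{"claw":-1,"dx":0,"dy":0,"dz":0,"ax":0,"ay":0,"az":0},{"claw":-1,"dx":0,"dy":0,"dz":0,"ax":0,"ay":0,"az":0},{"claw":-1,"dx":0,"dy":0,"dz":0,"ax":0,"ay":0,"az":0},{"claw":-1,"dx":0,"dy":0,"dz":0,"ax":0,"ay":0,"az":0}]' 40
python3 -m crank '[{"claw":-1,"dx":0.1,"dy":0,"dz":-0.3,"ax":0,"ay":0,"az":0},{"claw":-1,"dx":0.2,"dy":0,"dz":-0.4,"ax":0,"ay":0,"az":0},{"claw":-1,"dx":0.3,"dy":0,"dz":-0.5,"ax":0,"ay":0,"az":0},{"claw":-1,"dx":0.3,"dy":0,"dz":-0.5,"ax":0,"ay":0,"az":0},{"claw":-1,"dx":0.3,"dy":0,"dz":-0.5,"ax":0,"ay":0,"az":0},{"claw":-1,"dx":0.3,"dy":0,"dz":-0.5,"ax":0,"ay":0,"az":0},{"claw":-1,"dx":0.3,"dy":0,"dz":-0.5,"ax":0,"ay":0,"az":0},{"claw":-1,"dx":0,"dy":0,"dz":0,"ax":0,"ay":0,"az":0}]' 40
python3 - <<'E'
from h import *
s=r.read_state();print(s['joint_positions'])
q=tool(0,35,1);T=tcp([.5256+.036,.0135,.026],q);print(T)
plan(T+[0,0,.10],q,15,5.9)
S=look('side');
cv2.imwrite('pics/s6.png',cv2.resize(S['color'][100:260,230:430,::-1],(400,320)))
E
```

```text
time: 14.68
ee_pos: [0.5709, 0.0138, 0.0202]
eef_rot: [-0.003, 0.889, -0.001, -0.459]
ft_force: [-0.3, -0.3, -0.6]
width: 0.0734
grip_force: 0.0
time: 15.35
ee_pos: [0.5689, 0.0134, 0.0982]
eef_rot: [-0.003, 0.905, 0.0, -0.426]
ft_force: [0.2, 0.6, 0.4]
width: 0.0871
grip_force: 0.0
[-0.12525737  1.00038736  0.10975443  0.96671784 -0.12105231  2.05860536
  1.54896871]
[0.56618861 0.0135     0.01944678]
n 15 d [ 0.016  0.    -0.05 ] a [ 0.001 -0.949  0.004] q now [0.5689 0.0134 0.0982]
```

View pics/s6.png

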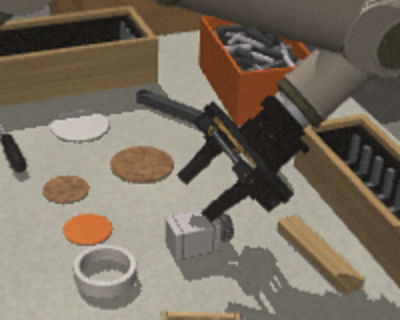

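The bottle lies flat on the bench with its cap outward, clear of the open fingers. Next I re-grip with the tool tilted outward.

```bash
python3 -m crank '[{"claw":-1,"dx":0.016,"dy":0,"dz":-0.05,"ax":0,"ay":-0.95,"az":0},{"claw":-1,"dx":0.016,"dy":0,"dz":-0.05,"ax":0,"ay":-0.95,"az":0},{"claw":-1,"dx":0.016,"dy":0,"dz":-0.05,"ax":0,"ay":-0.95,"az":0},{"claw":-1,"dx":0.016,"dy":0,"dz":-0.05,"ax":0,"ay":-0.95,"az":0},{"claw":-1,"dx":0.016,"dy":0,"dz":-0.05,"ax":0,"ay":-0.95,"az":0},{"claw":-1,"dx":0.016,"dy":0,"dz":-0.05,"ax":0,"ay":-0.95,"az":0},{"claw":-1,"dx":0.016,"dy":0,"dz":-0.05,"ax":0,"ay":-0.95,"az":0},{"claw":-1,"dx":0.016,"dy":0,"dz":-0.05,"ax":0,"ay":-0.95,"az":0}]' 40
python3 -m crank '[{"claw":-1,"dx":0.016,"dy":0,"dz":-0.05,"ax":0,"ay":-0.95,"az":0},{"claw":-1,"dx":0.016,"dy":0,"dz":-0.05,"ax":0,"ay":-0.95,"az":0},{"claw":-1,"dx":0.016,"dy":0,"dz":-0.05,"ax":0,"ay":-0.95,"az":0},{"claw":-1,"dx":0.016,"dy":0,"dz":-0.05,"ax":0,"ay":-0.95,"az":0},{"claw":-1,"dx":0.016,"dy":0,"dz":-0.05,"ax":0,"ay":-0.95,"az":0},{"claw":-1,"dx":0.016,"dy":0,"dz":-0.05,"ax":0,"ay":-0.95,"az":0},{"claw":-1,"dx":0.016,"dy":0,"dz":-0.05,"ax":0,"ay":-0.95,"az":0},{"claw":-1,"dx":0,"dy":0,"dz":0,"ax":0,"ay":0,"az":0}]' 40
python3 - <<'E'
from h import *
s=r.read_state();print(s['joint_positions'])
for t in (35,42):
  q=tool(0,t,1);T=tcp([.5256+.036,.0135,.026],q);print(T)
  plan(T,q,12)
E
```

```text
time: 16.07
ee_pos: [0.5706, 0.0135, 0.1067]
eef_rot: [-0.003, 0.999, 0.001, -0.043]
ft_force: [-0.4, 0.7, 0.3]
width: 0.087
grip_force: 0.0
time: 16.73
ee_pos: [0.5607, 0.0132, 0.1125]
eef_rot: [-0.003, 0.955, 0.002, 0.298]
ft_force: [-0.2, 0.3, -1.2]
width: 0.087
grip_force: 0.0
[-0.23350173 -0.0313009   0.07725711  2.29696396  0.30432098  0.28823604
  1.15494251]
[0.56618861 0.0135     0.01944678]
n 8 d [0.203 0.001 0.331] a [ 0.006 -0.007  0.005] q now [0.5607 0.0132 0.1125]
[0.56695304 0.0135     0.02005484]
n 8 d [0.216 0.001 0.32 ] a [ 0.007 -0.153  0.004] q now [0.5607 0.0132 0.1125]
```

```bash
python3 -m crank '[{"claw":-1,"dx":0.21,"dy":0,"dz":0.325,"ax":0,"ay":-0.07,"az":0},{"claw":-1,"dx":0.21,"dy":0,"dz":0.325,"ax":0,"ay":-0.07,"az":0},{"claw":-1,"dx":0.21,"dy":0,"dz":0.325,"ax":0,"ay":-0.07,"az":0},{"claw":-1,"dx":0.21,"dy":0,"dz":0.325,"ax":0,"ay":-0.07,"az":0},{"claw":-1,"dx":0.21,"dy":0,"dz":0.325,"ax":0,"ay":-0.07,"az":0},{"claw":-1,"dx":0.21,"dy":0,"dz":0.325,"ax":0,"ay":-0.07,"az":0},{"claw":-1,"dx":0,"dy":0,"dz":0,"ax":0,"ay":0,"az":0}]' 40
python3 - <<'E'
from h import *
s=r.read_state();print(s['joint_positions'])
q=tool(0,38,1);T=tcp([.5256+.036,.0135,.026],q);print(T)
plan(T,q,12)
E
```

```text
time: 17.32
ee_pos: [0.5695, 0.0114, 0.0537]
eef_rot: [-0.001, 0.948, -0.001, 0.317]
ft_force: [-0.7, 0.0, -0.2]
width: 0.0868
grip_force: 0.0
[-0.37649756  0.10658333  0.22579472  2.3519404   1.00680026  0.08731075
  0.43322166]
[0.56652529 0.0135     0.01969591]
n 3 d [0.255 0.024 0.28 ] a [-0.005 -0.055  0.011] q now [0.5695 0.0114 0.0537]
```

```bash
python3 -m crank '[{"claw":-1,"dx":0.19,"dy":0.018,"dz":0.21,"ax":0,"ay":0.08,"az":0},{"claw":-1,"dx":0.19,"dy":0.018,"dz":0.21,"ax":0,"ay":0.08,"az":0},{"claw":-1,"dx":0.19,"dy":0.018,"dz":0.21,"ax":0,"ay":0.08,"az":0},{"claw":-1,"dx":0.19,"dy":0.018,"dz":0.21,"ax":0,"ay":0.08,"az":0},{"claw":-1,"dx":0,"dy":0,"dz":0,"ax":0,"ay":0,"az":0}]' 40
python3 - <<'E'
from h import *
s=r.read_state();print(s['joint_positions'])
q=tool(0,35,1);T=tcp([.5256+.036,.0135,.026],q);print(T)
plan(T,q,12)
E
```

```text
time: 17.73
ee_pos: [0.5665, 0.0139, 0.0206]
eef_rot: [-0.001, 0.953, -0.001, 0.302]
ft_force: [-0.3, 0.3, -0.6]
width: 0.0872
grip_force: 0.0
[-0.28275311  0.18669139  0.12731563  2.34292388  1.48281027  0.07192986
 -0.05150837]
[0.56618861 0.0135     0.01944678]
n 1 d [ 0.031 -0.014  0.025] a [-0.004  0.031  0.028] q now [0.5665 0.0139 0.0206]
```

```bash
python3 -m crank '[{"claw":1,"dx":0,"dy":0,"dz":0,"ax":0,"ay":0,"az":0},{"claw":1,"dx":0,"dy":0,"dz":0,"ax":0,"ay":0,"az":0},{"claw":1,"dx":0,"dy":0,"dz":0,"ax":0,"ay":0,"az":0},{"claw":1,"dx":0,"dy":0,"dz":0,"ax":0,"ay":0,"az":0},{"claw":1,"dx":0,"dy":0,"dz":0,"ax":0,"ay":0,"az":0},{"claw":1,"dx":0,"dy":0,"dz":0,"ax":0,"ay":0,"az":0},{"claw":1,"dx":0,"dy":0,"dz":0,"ax":0,"ay":0,"az":0},{"claw":1,"dx":0,"dy":0,"dz":0,"ax":0,"ay":0,"az":0}]' 40
cat >> h.py <<'E'
def setgrip(base,axis):
    s=r.read_state();R=Ro.from_quat(s['eef_rot']);p=np.array(s['ee_pos']);base=np.array(base,float);y=R.apply([0,1,0]);base+=y*np.dot(p-base,y)
    json.dump([R.inv().apply(base-p).tolist(),R.inv().apply(axis).tolist()],open('grip.json','w'))
E
python3 - <<'E'
from h import *
print(r.read_state()['grip_force'])
setgrip([.5256,.0135,.024],[1,0,0]);held()
P,R=place([.52,-.1,.24],[np.sqrt(.5),0,-np.sqrt(.5)],0,12,5.9);print(P)
E
```

```text
time: 18.4
ee_pos: [0.5657, 0.0146, 0.0212]
eef_rot: [-0.001, 0.953, 0.001, 0.303]
ft_force: [-1.4, -0.7, 2.7]
width: 0.0481
grip_force: 40.0
40.00002895016223
held base [0.5256 0.0145 0.024 ] axis [ 1.  0. -0.] J [-0.29  0.18  0.13  2.35  1.48  0.07 -0.05] 18.4
n 19 d [-0.047 -0.201 -0.338] a [0.    0.395 0.002] q now [0.5657 0.0146 0.0212]
[ 0.54637201 -0.1         0.20962171]
```

```bash
python3 -m crank '[{"claw":1,"dx":-0.19,"dy":0,"dz":-0.28,"ax":0,"ay":0,"az":0},{"claw":1,"dx":-0.19,"dy":0,"dz":-0.28,"ax":0,"ay":0,"az":0},{"claw":1,"dx":-0.19,"dy":0,"dz":-0.28,"ax":0,"ay":0,"az":0},{"claw":1,"dx":-0.19,"dy":0,"dz":-0.28,"ax":0,"ay":0.3,"az":0},{"claw":1,"dx":-0.19,"dy":0,"dz":-0.28,"ax":0,"ay":0.5,"az":0},{"claw":1,"dx":-0.19,"dy":0,"dz":-0.28,"ax":0,"ay":0.7,"az":0},{"claw":1,"dx":-0.19,"dy":0,"dz":-0.28,"ax":0,"ay":0.8,"az":0},{"claw":1,"dx":-0.19,"dy":0,"dz":-0.28,"ax":0,"ay":0.9,"az":0}]' 40
python3 - <<'E'
from h import *
held()
for psi in (40,):
  u=np.array([np.cos(np.radians(psi)),np.sin(np.radians(psi)),0])
  ax=np.cos(np.radians(50))*u-np.array([0,0,np.sin(np.radians(50))])
  P,R=place(np.array([.497,-.185,.13])-.095*ax,ax,psi,12,5.9);print(P)
E
```

```text
time: 19.07
ee_pos: [0.5689, 0.0095, 0.0832]
eef_rot: [0.003, 0.986, -0.006, 0.167]
ft_force: [1.4, -0.6, -1.3]
width: 0.0477
grip_force: 40.0
held base [0.5311 0.0099 0.097 ] axis [ 0.961 -0.013 -0.275] J [ 0.19  0.16 -0.34  2.06  0.2   0.6   1.28] 19.0667
n 22 d [ 0.254 -0.279 -0.136] a [-0.017  0.245 -0.31 ] q now [0.5689 0.0095 0.0832]
[ 0.46831868 -0.20906649  0.17021305]
```

```bash
python3 -m crank '[{"claw":1,"dx":0.254,"dy":-0.28,"dz":-0.136,"ax":-0.017,"ay":0.245,"az":-0.31},{"claw":1,"dx":0.254,"dy":-0.28,"dz":-0.136,"ax":-0.017,"ay":0.245,"az":-0.31},{"claw":1,"dx":0.254,"dy":-0.28,"dz":-0.136,"ax":-0.017,"ay":0.245,"az":-0.31},{"claw":1,"dx":0.254,"dy":-0.28,"dz":-0.136,"ax":-0.017,"ay":0.245,"az":-0.31},{"claw":1,"dx":0.254,"dy":-0.28,"dz":-0.136,"ax":-0.017,"ay":0.245,"az":-0.31},{"claw":1,"dx":0.254,"dy":-0.28,"dz":-0.136,"ax":-0.017,"ay":0.245,"az":-0.31},{"claw":1,"dx":0.254,"dy":-0.28,"dz":-0.136,"ax":-0.017,"ay":0.245,"az":-0.31},{"claw":1,"dx":0.254,"dy":-0.28,"dz":-0.136,"ax":-0.017,"ay":0.245,"az":-0.31}]' 40
python3 -m crank '[{"claw":1,"dx":0.254,"dy":-0.28,"dz":-0.136,"ax":-0.017,"ay":0.245,"az":-0.31},{"claw":1,"dx":0.254,"dy":-0.28,"dz":-0.136,"ax":-0.017,"ay":0.245,"az":-0.31},{"claw":1,"dx":0.254,"dy":-0.28,"dz":-0.136,"ax":-0.017,"ay":0.245,"az":-0.31},{"claw":1,"dx":0.254,"dy":-0.28,"dz":-0.136,"ax":-0.017,"ay":0.245,"az":-0.31},{"claw":1,"dx":0.254,"dy":-0.28,"dz":-0.136,"ax":-0.017,"ay":0.245,"az":-0.31},{"claw":1,"dx":0.254,"dy":-0.28,"dz":-0.136,"ax":-0.017,"ay":0.245,"az":-0.31},{"claw":1,"dx":0.254,"dy":-0.28,"dz":-0.136,"ax":-0.017,"ay":0.245,"az":-0.31}]' 40
python3 -m crank '[{"claw":1,"dx":0.254,"dy":-0.28,"dz":-0.136,"ax":-0.017,"ay":0.245,"az":-0.31},{"claw":1,"dx":0.254,"dy":-0.28,"dz":-0.136,"ax":-0.017,"ay":0.245,"az":-0.31},{"claw":1,"dx":0.254,"dy":-0.28,"dz":-0.136,"ax":-0.017,"ay":0.245,"az":-0.31},{"claw":1,"dx":0.254,"dy":-0.28,"dz":-0.136,"ax":-0.017,"ay":0.245,"az":-0.31},{"claw":1,"dx":0.254,"dy":-0.28,"dz":-0.136,"ax":-0.017,"ay":0.245,"az":-0.31},{"claw":1,"dx":0.254,"dy":-0.28,"dz":-0.136,"ax":-0.017,"ay":0.245,"az":-0.31},{"claw":1,"dx":0.254,"dy":-0.28,"dz":-0.136,"ax":-0.017,"ay":0.245,"az":-0.31},{"claw":1,"dx":0,"dy":0,"dz":0,"ax":0,"ay":0,"az":0}]' 40
python3 - <<'E'
from h import *
held()
for psi in (40,20):
  P,R=place([.497,-.185,.145],[0,0,-1],psi,10,5);print(P)
E
```

```text
time: 19.73
ee_pos: [0.5101, -0.0643, 0.1022]
eef_rot: [-0.125, 0.99, -0.022, 0.065]
ft_force: [1.3, -0.1, -1.6]
width: 0.048
grip_force: 40.0
time: 20.32
ee_pos: [0.4784, -0.1361, 0.132]
eef_rot: [-0.234, 0.971, -0.034, -0.027]
ft_force: [-0.1, 0.2, -1.0]
width: 0.0479
grip_force: 40.0
time: 20.98
ee_pos: [0.4694, -0.2114, 0.1707]
eef_rot: [-0.338, 0.932, -0.046, -0.119]
ft_force: [-0.5, -0.4, -1.2]
width: 0.0475
grip_force: 40.0
held base [ 0.4511 -0.2265  0.2032] axis [ 0.499  0.408 -0.764] J [ 0.42  0.25 -0.25  1.73  0.27  1.34  2.35] 20.9833
n 9 d [-0.246  0.01   0.138] a [-0.004  0.743 -0.005] q now [ 0.4694 -0.2114  0.1707]
[ 0.49482989 -0.18682093  0.10487148]
n 9 d [-0.244  0.024  0.14 ] a [-0.219  0.737  0.306] q now [ 0.4694 -0.2114  0.1707]
[ 0.49433797 -0.1859689   0.10487148]
```

```bash
python3 -m crank '[{"claw":1,"dx":-0.15,"dy":0,"dz":0.05,"ax":-0.05,"ay":0.74,"az":0.07},{"claw":1,"dx":-0.15,"dy":0,"dz":0.05,"ax":-0.05,"ay":0.74,"az":0.07},{"claw":1,"dx":-0.15,"dy":0,"dz":0.05,"ax":-0.05,"ay":0.74,"az":0.07},{"claw":1,"dx":-0.15,"dy":0,"dz":0.05,"ax":-0.05,"ay":0.74,"az":0.07},{"claw":1,"dx":-0.15,"dy":0,"dz":0.05,"ax":-0.05,"ay":0.74,"az":0.07},{"claw":1,"dx":-0.15,"dy":0,"dz":0.05,"ax":-0.05,"ay":0.74,"az":0.07},{"claw":1,"dx":0,"dy":0,"dz":0,"ax":0,"ay":0,"az":0}]' 40
python3 - <<'E'
from h import *
held()
for psi in (40,30,20):
  P,R=place([.497,-.185,.125],[0,0,-1],psi,10,5);print(P)
E
```

```text
time: 21.57
ee_pos: [0.4849, -0.1941, 0.1468]
eef_rot: [-0.298, 0.886, -0.109, -0.337]
ft_force: [-0.1, 1.3, -2.8]
width: 0.0475
grip_force: 40.0
held base [ 0.4799 -0.1982  0.1865] axis [ 0.181  0.141 -0.973] J [ 0.18  0.57 -0.22  1.5   0.51  1.71  2.08] 21.5667
n 7 d [-0.257 -0.003  0.158] a [ 0.059  0.316 -0.04 ] q now [ 0.4849 -0.1941  0.1468]
[ 0.49482989 -0.18682093  0.08487148]
n 7 d [-0.257  0.002  0.158] a [-0.119  0.315  0.119] q now [ 0.4849 -0.1941  0.1468]
[ 0.49454666 -0.18641644  0.08487148]
n 7 d [-0.257  0.007  0.158] a [-0.296  0.312  0.278] q now [ 0.4849 -0.1941  0.1468]
[ 0.49433797 -0.1859689   0.08487148]
```

```bash
python3 -m crank '[{"claw":1,"dx":-0.257,"dy":0,"dz":0.158,"ax":0,"ay":0.315,"az":0.02},{"claw":1,"dx":-0.257,"dy":0,"dz":0.158,"ax":0,"ay":0.315,"az":0.02},{"claw":1,"dx":-0.257,"dy":0,"dz":0.158,"ax":0,"ay":0.315,"az":0.02},{"claw":1,"dx":-0.257,"dy":0,"dz":0.158,"ax":0,"ay":0.315,"az":0.02},{"claw":1,"dx":-0.257,"dy":0,"dz":0.158,"ax":0,"ay":0.315,"az":0.02},{"claw":1,"dx":-0.257,"dy":0,"dz":0.158,"ax":0,"ay":0.315,"az":0.02},{"claw":1,"dx":-0.257,"dy":0,"dz":0.158,"ax":0,"ay":0.315,"az":0.02},{"claw":1,"dx":0,"dy":0,"dz":0,"ax":0,"ay":0,"az":0}]' 40
python3 - <<'E'
from h import *
held()
P,R=place([.497,-.185,.107],[0,0,-1],37,5,5);print(P)
for n in('scene','side'):
  c=look(n);save(c,n+'7.png')
  if n=='side':a=cv2.resize(c['color'][200:320,270:400],(390,360))
  else:b=cv2.resize(c['color'][100:220,210:340],(390,360))
cv2.imwrite('pics/t7.png',np.hstack([a,b])[:,:,::-1])
E
```

```text
time: 22.23
ee_pos: [0.4941, -0.1891, 0.0862]
eef_rot: [-0.276, 0.845, -0.145, -0.434]
ft_force: [0.2, 0.4, -3.2]
width: 0.0476
grip_force: 40.0
held base [ 0.4961 -0.1874  0.1264] axis [ 0.009 -0.004 -1.   ] J [ 0.09  0.8  -0.18  1.4   0.58  1.82  1.99] 22.2333
n 4 d [-0.141  0.014  0.08 ] a [ 0.016  0.011 -0.028] q now [ 0.4941 -0.1891  0.0862]
[ 0.49473757 -0.18670486  0.06687148]
```

View pics/t7.png

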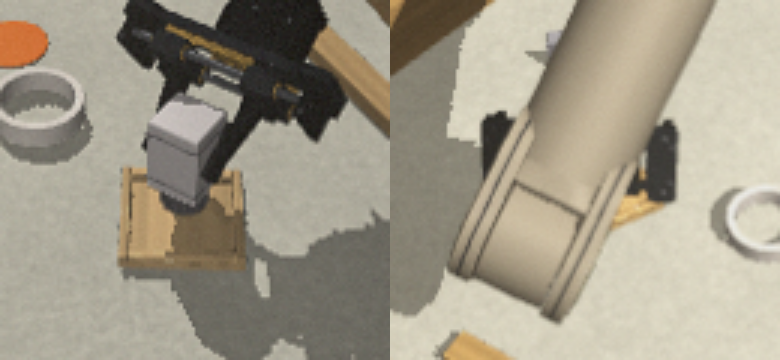

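The bottle is inverted above the tray. In the side crop the cap at (185,200) will land near the tray's middle. Now I lower it gently.

```bash
python3 -m crank '[{"claw":1,"dx":-0.12,"dy":0.012,"dz":0.07,"ax":0.015,"ay":0.06,"az":-0.02},{"claw":1,"dx":-0.12,"dy":0.012,"dz":0.07,"ax":0.015,"ay":0.02,"az":-0.02},{"claw":1,"dx":-0.12,"dy":0.012,"dz":0.07,"ax":0.015,"ay":0,"az":-0.02},{"claw":1,"dx":-0.06,"dy":0,"dz":0.04,"ax":0,"ay":0,"az":0},{"claw":1,"dx":0,"dy":0,"dz":0,"ax":0,"ay":0,"az":0},{"claw":1,"dx":0,"dy":0,"dz":0,"ax":0,"ay":0,"az":0}]' 40
python3 -c "
from h import *
held()"
```

```text
time: 22.83
ee_pos: [0.4955, -0.1886, 0.0741]
eef_rot: [-0.278, 0.843, -0.148, -0.437]
ft_force: [-0.8, -0.4, -2.2]
width: 0.0479
grip_force: 40.0
held base [ 0.4977 -0.1866  0.1143] axis [ 0.004 -0.009 -1.   ] J [ 0.08  0.82 -0.18  1.4   0.59  1.81  1.98] 22.8333
```

```bash
python3 -m crank '[{"claw":1,"dx":-0.075,"dy":0,"dz":0.045,"ax":0,"ay":0,"az":0},{"claw":1,"dx":-0.075,"dy":0,"dz":0.045,"ax":0,"ay":0,"az":0},{"claw":1,"dx":-0.075,"dy":0,"dz":0.045,"ax":0,"ay":0,"az":0},{"claw":1,"dx":-0.025,"dy":0,"dz":0.015,"ax":0,"ay":0,"az":0},{"claw":1,"dx":0,"dy":0,"dz":0,"ax":0,"ay":0,"az":0},{"claw":1,"dx":0,"dy":0,"dz":0,"ax":0,"ay":0,"az":0}]' 40
python3 -c "
from h import *
held()"
```

```text
time: 23.33
ee_pos: [0.4961, -0.1882, 0.0654]
eef_rot: [-0.278, 0.843, -0.148, -0.437]
ft_force: [-0.8, 0.6, -1.5]
width: 0.048
grip_force: 40.0
held base [ 0.4983 -0.1862  0.1055] axis [ 0.004 -0.01  -1.   ] J [ 0.08  0.84 -0.17  1.39  0.59  1.8   1.98] 23.3333
```

```bash
python3 -m crank '[{"claw":1,"dx":-0.025,"dy":0,"dz":0.015,"ax":0,"ay":0,"az":0},{"claw":1,"dx":-0.025,"dy":0,"dz":0.015,"ax":0,"ay":0,"az":0},{"claw":1,"dx":0,"dy":0,"dz":0,"ax":0,"ay":0,"az":0}]' 40
python3 -m crank '[{"claw":1,"dx":-0.02,"dy":0,"dz":0.012,"ax":0,"ay":0,"az":0},{"claw":1,"dx":0,"dy":0,"dz":0,"ax":0,"ay":0,"az":0}]' 40
python3 -c "
from h import *
held()"
```

```text
time: 23.58
ee_pos: [0.4962, -0.1881, 0.0635]
eef_rot: [-0.278, 0.843, -0.148, -0.437]
ft_force: [0.2, -0.2, -1.5]
width: 0.0476
grip_force: 40.0
time: 23.75
ee_pos: [0.4963, -0.1881, 0.0633]
eef_rot: [-0.278, 0.843, -0.148, -0.437]
ft_force: [-0.1, 0.2, 1.3]
width: 0.0478
grip_force: 40.0
held base [ 0.4985 -0.1861  0.1034] axis [ 0.004 -0.01  -1.   ] J [ 0.08  0.84 -0.17  1.39  0.59  1.8   1.97] 23.75
```

```bash
Z='see'; python3 -m crank '[{"claw":-1,"dx":0,"dy":0,"dz":0,"ax":0,"ay":0,"az":0},{"claw":-1,"dx":0,"dy":0,"dz":0,"ax":0,"ay":0,"az":0},{"claw":-1,"dx":0,"dy":0,"dz":0,"ax":0,"ay":0,"az":0},{"claw":-1,"dx":0,"dy":0,"dz":0,"ax":0,"ay":0,"az":0},{"claw":-1,"dx":0,"dy":0,"dz":0,"ax":0,"ay":0,"az":0},{"claw":-1,"dx":0,"dy":0,"dz":0,"ax":0,"ay":0,"az":0},{"claw":-1,"dx":0,"dy":0,"dz":0,"ax":0,"ay":0,"az":0},{"claw":-1,"dx":0,"dy":0,"dz":0,"ax":0,"ay":0,"az":0}]' 40
python3 - <<'E'
from h import *
a=look('side');b=look('wrist')
cv2.imwrite('pics/t8.png',np.hstack([cv2.resize(a['color'][200:320,270:400],(390,360)),cv2.resize(b['color'],(400,360))])[:,:,::-1])
print(r.read_state()['time'])
E
```

```text
time: 24.42
ee_pos: [0.4963, -0.1881, 0.063]
eef_rot: [-0.278, 0.843, -0.148, -0.437]
ft_force: [0.1, -0.2, -0.2]
width: 0.0854
grip_force: 0.0
24.5167
```

View pics/t8.png

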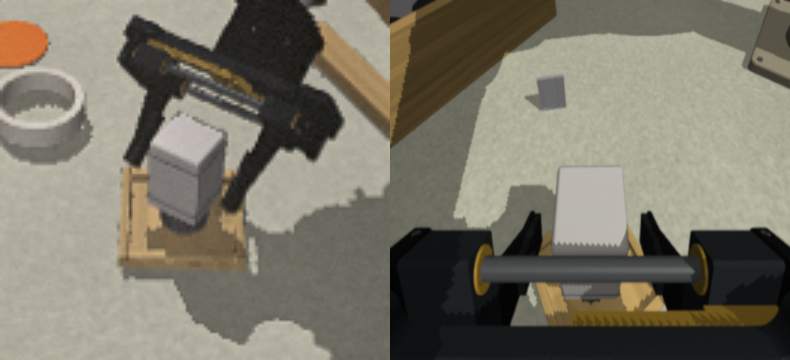

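Released: the bottle stands upside down in the tray, with both fingers clear of it. I'll wait over two seconds, then take it again.

```bash
python3 -m crank '[{"claw":-1,"dx":0,"dy":0,"dz":0,"ax":0,"ay":0,"az":0},{"claw":-1,"dx":0,"dy":0,"dz":0,"ax":0,"ay":0,"az":0},{"claw":-1,"dx":0,"dy":0,"dz":0,"ax":0,"ay":0,"az":0},{"claw":-1,"dx":0,"dy":0,"dz":0,"ax":0,"ay":0,"az":0},{"claw":-1,"dx":0,"dy":0,"dz":0,"ax":0,"ay":0,"az":0},{"claw":-1,"dx":0,"dy":0,"dz":0,"ax":0,"ay":0,"az":0},{"claw":-1,"dx":0,"dy":0,"dz":0,"ax":0,"ay":0,"az":0},{"claw":-1,"dx":0,"dy":0,"dz":0,"ax":0,"ay":0,"az":0}]' >/dev/null
python3 -m crank '[{"claw":-1,"dx":0,"dy":0,"dz":0,"ax":0,"ay":0,"az":0},{"claw":-1,"dx":0,"dy":0,"dz":0,"ax":0,"ay":0,"az":0},{"claw":-1,"dx":0,"dy":0,"dz":0,"ax":0,"ay":0,"az":0},{"claw":-1,"dx":0,"dy":0,"dz":0,"ax":0,"ay":0,"az":0},{"claw":-1,"dx":0,"dy":0,"dz":0,"ax":0,"ay":0,"az":0},{"claw":-1,"dx":0,"dy":0,"dz":0,"ax":0,"ay":0,"az":0},{"claw":-1,"dx":0,"dy":0,"dz":0,"ax":0,"ay":0,"az":0},{"claw":-1,"dx":0,"dy":0,"dz":0,"ax":0,"ay":0,"az":0}]' >/dev/null
python3 -m crank '[{"claw":-1,"dx":0,"dy":0,"dz":0,"ax":0,"ay":0,"az":0},{"claw":-1,"dx":0,"dy":0,"dz":0,"ax":0,"ay":0,"az":0},{"claw":-1,"dx":0,"dy":0,"dz":0,"ax":0,"ay":0,"az":0},{"claw":-1,"dx":0,"dy":0,"dz":0,"ax":0,"ay":0,"az":0},{"claw":-1,"dx":0,"dy":0,"dz":0,"ax":0,"ay":0,"az":0},{"claw":-1,"dx":0,"dy":0,"dz":0,"ax":0,"ay":0,"az":0},{"claw":-1,"dx":0,"dy":0,"dz":0,"ax":0,"ay":0,"az":0},{"claw":-1,"dx":0,"dy":0,"dz":0,"ax":0,"ay":0,"az":0}]' >/dev/null
python3 -m crank '[{"claw":-1,"dx":0,"dy":0,"dz":0,"ax":0,"ay":0,"az":0},{"claw":-1,"dx":0,"dy":0,"dz":0,"ax":0,"ay":0,"az":0},{"claw":-1,"dx":0,"dy":0,"dz":0,"ax":0,"ay":0,"az":0},{"claw":-1,"dx":0,"dy":0,"dz":0,"ax":0,"ay":0,"az":0}]'
python3 -m crank '[{"claw":1,"dx":0,"dy":0,"dz":0,"ax":0,"ay":0,"az":0},{"claw":1,"dx":0,"dy":0,"dz":0,"ax":0,"ay":0,"az":0},{"claw":1,"dx":0,"dy":0,"dz":0,"ax":0,"ay":0,"az":0},{"claw":1,"dx":0,"dy":0,"dz":0,"ax":0,"ay":0,"az":0},{"claw":1,"dx":0,"dy":0,"dz":0,"ax":0,"ay":0,"az":0},{"claw":1,"dx":0,"dy":0,"dz":0,"ax":0,"ay":0,"az":0},{"claw":1,"dx":0,"dy":0,"dz":0,"ax":0,"ay":0,"az":0},{"claw":1,"dx":0,"dy":0,"dz":0,"ax":0,"ay":0,"az":0}]' 40
python3 - <<'E'
from h import *
held()
# settled upright on cap: axis exactly down
b=json.load(open('grip.json'));s=r.read_state();R=Ro.from_quat(s['eef_rot']);base=R.apply(b[0])+s['ee_pos']
setgrip([base[0],base[1],.103],[0,0,-1]);held()
u=np.array([np.cos(np.radians(30)),np.sin(np.radians(30)),0])
P,R=place([.48,-.2,.19],[.64*u[0],.64*u[1],-.768],30,12,5.9);print(P)
E
```

```text
time: 26.85
ee_pos: [0.4962, -0.1881, 0.063]
eef_rot: [-0.278, 0.843, -0.148, -0.437]
ft_force: [-0.5, 0.6, -0.3]
width: 0.0868
grip_force: 0.0
time: 27.52
ee_pos: [0.4963, -0.1881, 0.063]
eef_rot: [-0.278, 0.843, -0.148, -0.437]
ft_force: [-0.3, 0.1, 0.6]
width: 0.0481
grip_force: 40.0
held base [ 0.4985 -0.1861  0.1031] axis [ 0.004 -0.01  -1.   ] J [ 0.08  0.84 -0.17  1.39  0.59  1.79  1.97] 27.5167
held base [ 0.4985 -0.1861  0.103 ] axis [ 0.  0. -1.] J [ 0.08  0.84 -0.17  1.39  0.59  1.79  1.97] 27.5167
n 8 d [ 0.233 -0.017 -0.326] a [-0.089 -0.828  0.112] q now [ 0.4963 -0.1881  0.063 ]
[ 0.5002265  -0.18832223  0.15738053]
```

```bash
python3 -m crank '[{"claw":1,"dx":0.15,"dy":0,"dz":-0.09,"ax":0,"ay":0,"az":0},{"claw":1,"dx":0.25,"dy":0,"dz":-0.15,"ax":0,"ay":0,"az":0},{"claw":1,"dx":0.3,"dy":0,"dz":-0.18,"ax":0,"ay":0,"az":0},{"claw":1,"dx":0.3,"dy":0,"dz":-0.18,"ax":0,"ay":0,"az":0},{"claw":1,"dx":0.3,"dy":0,"dz":-0.18,"ax":0,"ay":-0.2,"az":0},{"claw":1,"dx":0.3,"dy":0,"dz":-0.18,"ax":0,"ay":-0.4,"az":0},{"claw":1,"dx":0.3,"dy":0,"dz":-0.18,"ax":0,"ay":-0.6,"az":0},{"claw":1,"dx":0.3,"dy":0,"dz":-0.18,"ax":0,"ay":-0.7,"az":0}]' 40
python3 - <<'E'
from h import *
held()
P,R=place([.545,0.0,.10],[np.cos(.2),0,-np.sin(.2)],0,12,5.9);print(P)
E
```

```text
time: 28.18
ee_pos: [0.4901, -0.1917, 0.1405]
eef_rot: [-0.292, 0.882, -0.12, -0.35]
ft_force: [0.6, 0.4, -1.3]
width: 0.0479
grip_force: 40.0
held base [ 0.4858 -0.1945  0.1803] axis [ 0.161  0.12  -0.98 ] J [ 0.16  0.6  -0.22  1.48  0.52  1.73  2.06] 28.1833
n 19 d [-0.296  0.278  0.017] a [-0.062 -0.565  0.335] q now [ 0.4901 -0.1917  0.1405]
[5.83629137e-01 1.07824823e-17 8.91694378e-02]
```

```bash
python3 -m crank '[{"claw":1,"dx":-0.296,"dy":0.278,"dz":0.017,"ax":-0.062,"ay":-0.565,"az":0.335},{"claw":1,"dx":-0.296,"dy":0.278,"dz":0.017,"ax":-0.062,"ay":-0.565,"az":0.335},{"claw":1,"dx":-0.296,"dy":0.278,"dz":0.017,"ax":-0.062,"ay":-0.565,"az":0.335},{"claw":1,"dx":-0.296,"dy":0.278,"dz":0.017,"ax":-0.062,"ay":-0.565,"az":0.335},{"claw":1,"dx":-0.296,"dy":0.278,"dz":0.017,"ax":-0.062,"ay":-0.565,"az":0.335},{"claw":1,"dx":-0.296,"dy":0.278,"dz":0.017,"ax":-0.062,"ay":-0.565,"az":0.335},{"claw":1,"dx":-0.296,"dy":0.278,"dz":0.017,"ax":-0.062,"ay":-0.565,"az":0.335}]' 40
python3 -m crank '[{"claw":1,"dx":-0.296,"dy":0.278,"dz":0.017,"ax":-0.062,"ay":-0.565,"az":0.335},{"claw":1,"dx":-0.296,"dy":0.278,"dz":0.017,"ax":-0.062,"ay":-0.565,"az":0.335},{"claw":1,"dx":-0.296,"dy":0.278,"dz":0.017,"ax":-0.062,"ay":-0.565,"az":0.335},{"claw":1,"dx":-0.296,"dy":0.278,"dz":0.017,"ax":-0.062,"ay":-0.565,"az":0.335},{"claw":1,"dx":-0.296,"dy":0.278,"dz":0.017,"ax":-0.062,"ay":-0.565,"az":0.335},{"claw":1,"dx":-0.296,"dy":0.278,"dz":0.017,"ax":-0.062,"ay":-0.565,"az":0.335}]' 40
python3 -m crank '[{"claw":1,"dx":-0.296,"dy":0.278,"dz":0.017,"ax":-0.062,"ay":-0.565,"az":0.335},{"claw":1,"dx":-0.296,"dy":0.278,"dz":0.017,"ax":-0.062,"ay":-0.565,"az":0.335},{"claw":1,"dx":-0.296,"dy":0.278,"dz":0.017,"ax":-0.062,"ay":-0.565,"az":0.335},{"claw":1,"dx":-0.296,"dy":0.278,"dz":0.017,"ax":-0.062,"ay":-0.565,"az":0.335},{"claw":1,"dx":-0.296,"dy":0.278,"dz":0.017,"ax":-0.062,"ay":-0.565,"az":0.335},{"claw":1,"dx":-0.296,"dy":0.278,"dz":0.017,"ax":-0.062,"ay":-0.565,"az":0.335},{"claw":1,"dx":0,"dy":0,"dz":0,"ax":0,"ay":0,"az":0}]' 40
python3 - <<'E'
from h import *
held()
P,R=place([.545,0.0,.034],[1,0,0],0,8,5.9);print(P)
E
```

```text
time: 28.77
ee_pos: [0.5033, -0.1184, 0.1009]
eef_rot: [-0.191, 0.967, -0.079, -0.15]
ft_force: [-0.3, -0.2, -0.2]
width: 0.0478
grip_force: 40.0
time: 29.27
ee_pos: [0.5372, -0.0564, 0.0839]
eef_rot: [-0.097, 0.994, -0.041, 0.028]
ft_force: [-0.5, -0.5, -1.4]
width: 0.048
grip_force: 40.0
time: 29.85
ee_pos: [0.5831, 0.0004, 0.0881]
eef_rot: [-0.0, 0.979, -0.001, 0.205]
ft_force: [0.1, -0.1, -0.9]
width: 0.048
grip_force: 40.0
held base [5.444e-01 4.000e-04 9.890e-02] axis [ 0.98   0.006 -0.199] J [ 0.2   0.15 -0.32  2.09  0.19  0.51  1.32] 29.85
n 8 d [ 0.107 -0.001  0.213] a [-0.002 -0.239  0.001] q now [5.831e-01 4.000e-04 8.810e-02]
[5.85010827e-01 1.07824823e-17 3.10597528e-02]
```

```bash
python3 -m crank '[{"claw":1,"dx":0.107,"dy":0,"dz":0.213,"ax":0,"ay":-0.24,"az":0},{"claw":1,"dx":0.107,"dy":0,"dz":0.213,"ax":0,"ay":-0.24,"az":0},{"claw":1,"dx":0.107,"dy":0,"dz":0.213,"ax":0,"ay":-0.24,"az":0},{"claw":1,"dx":0.107,"dy":0,"dz":0.213,"ax":0,"ay":-0.24,"az":0},{"claw":1,"dx":0.107,"dy":0,"dz":0.213,"ax":0,"ay":-0.24,"az":0},{"claw":1,"dx":0.107,"dy":0,"dz":0.213,"ax":0,"ay":-0.24,"az":0},{"claw":1,"dx":0.107,"dy":0,"dz":0.213,"ax":0,"ay":-0.24,"az":0}]' 40
python3 -m crank '[{"claw":1,"dx":0.107,"dy":0,"dz":0.213,"ax":0,"ay":-0.24,"az":0},{"claw":1,"dx":0,"dy":0,"dz":0,"ax":0,"ay":0,"az":0},{"claw":1,"dx":0,"dy":0,"dz":0,"ax":0,"ay":0,"az":0}]' 40
python3 - <<'E'
from h import *
held()
P,R=place([.545,0.0,.0245],[1,0,0],0,3,5.9);print(P)
E
```

```text
time: 30.43
ee_pos: [0.5846, -0.0023, 0.0376]
eef_rot: [-0.0, 0.957, -0.002, 0.288]
ft_force: [0.3, -1.4, -0.6]
width: 0.0477
grip_force: 40.0
time: 30.68
ee_pos: [0.5856, -0.0011, 0.032]
eef_rot: [-0.001, 0.955, -0.003, 0.298]
ft_force: [0.3, 1.3, -2.0]
width: 0.0478
grip_force: 40.0
held base [ 0.5456 -0.0011  0.0352] axis [ 1.     0.008 -0.008] J [-0.17  0.19  0.05  2.28  0.79  0.09  0.68] 30.6833
n 4 d [0.053 0.009 0.069] a [-0.011 -0.018  0.011] q now [ 0.5856 -0.0011  0.032 ]
[5.85010827e-01 1.07824823e-17 2.15597528e-02]
```

```bash
python3 -m crank '[{"claw":1,"dx":0.053,"dy":0,"dz":0.07,"ax":0,"ay":-0.025,"az":0},{"claw":1,"dx":0.053,"dy":0,"dz":0.07,"ax":0,"ay":-0.025,"az":0},{"claw":1,"dx":0.053,"dy":0,"dz":0.07,"ax":0,"ay":-0.025,"az":0},{"claw":1,"dx":0,"dy":0,"dz":0,"ax":0,"ay":0,"az":0},{"claw":1,"dx":0,"dy":0,"dz":0,"ax":0,"ay":0,"az":0}]' 40
python3 -m crank '[{"claw":1,"dx":0.019,"dy":0,"dz":0.027,"ax":0,"ay":0,"az":0},{"claw":1,"dx":0.019,"dy":0,"dz":0.027,"ax":0,"ay":0,"az":0},{"claw":1,"dx":0,"dy":0,"dz":0,"ax":0,"ay":0,"az":0}]' 40
python3 -c "
from h import *
held()"
```

```text
time: 31.1
ee_pos: [0.5859, -0.0026, 0.0249]
eef_rot: [0.001, 0.953, -0.002, 0.302]
ft_force: [0.1, -0.4, -1.4]
width: 0.0478
grip_force: 40.0
time: 31.35
ee_pos: [0.5857, -0.0022, 0.0226]
eef_rot: [0.001, 0.953, -0.002, 0.302]
ft_force: [0.5, 0.2, -1.3]
width: 0.048
grip_force: 40.0
held base [ 0.5457 -0.0021  0.0255] axis [1.    0.004 0.002] J [-0.15  0.22  0.03  2.29  1.25  0.07  0.22] 31.35
```

```bash
python3 -m crank '[{"claw":1,"dx":0.019,"dy":0,"dz":0.027,"ax":0,"ay":0,"az":0},{"claw":1,"dx":0.015,"dy":0,"dz":0.02,"ax":0,"ay":0,"az":0},{"claw":1,"dx":0,"dy":0,"dz":0,"ax":0,"ay":0,"az":0}]' 40
python3 -c "
from h import *
held()"
```

```text
time: 31.6
ee_pos: [0.5862, -0.002, 0.0215]
eef_rot: [0.001, 0.953, -0.002, 0.303]
ft_force: [-0.8, -0.3, 2.4]
width: 0.0478
grip_force: 40.0
held base [ 0.5461 -0.0019  0.0243] axis [1.    0.004 0.003] J [-0.14  0.22  0.03  2.29  1.32  0.07  0.15] 31.6
```

```bash
python3 -m crank '[{"claw":-1,"dx":0,"dy":0,"dz":0,"ax":0,"ay":0,"az":0},{"claw":-1,"dx":0,"dy":0,"dz":0,"ax":0,"ay":0,"az":0},{"claw":-1,"dx":0,"dy":0,"dz":0,"ax":0,"ay":0,"az":0},{"claw":-1,"dx":0,"dy":0,"dz":0,"ax":0,"ay":0,"az":0},{"claw":-1,"dx":0,"dy":0,"dz":0,"ax":0,"ay":0,"az":0},{"claw":-1,"dx":0,"dy":0,"dz":0,"ax":0,"ay":0,"az":0}]' 40
python3 -m crank '[{"claw":-1,"dx":-0.1,"dy":0,"dz":-0.15,"ax":0,"ay":0,"az":0},{"claw":-1,"dx":-0.2,"dy":0,"dz":-0.31,"ax":0,"ay":0,"az":0},{"claw":-1,"dx":-0.22,"dy":0,"dz":-0.35,"ax":0,"ay":0,"az":0},{"claw":-1,"dx":-0.22,"dy":0,"dz":-0.35,"ax":0,"ay":0,"az":0},{"claw":-1,"dx":-0.22,"dy":0,"dz":-0.35,"ax":0,"ay":0,"az":0},{"claw":-1,"dx":-0.22,"dy":0,"dz":-0.35,"ax":0,"ay":0,"az":0},{"claw":-1,"dx":-0.22,"dy":0,"dz":-0.35,"ax":0,"ay":0,"az":0},{"claw":-1,"dx":0,"dy":0,"dz":0,"ax":0,"ay":0,"az":0}]' 40
python3 - <<'E'
from h import *
s=r.read_state();print(np.round(s['joint_positions'],2))
q=tool(0.2,-45,1);T=tcp([.546+.046,-.002,.028],q);print(T)
plan(T+[0.01,0,.09],q,15,5.9)
# bottle check from scene and side masks is done by grip width later
E
```

```text
time: 32.1
ee_pos: [0.5852, -0.0015, 0.0203]
eef_rot: [0.0, 0.953, -0.002, 0.302]
ft_force: [0.1, 0.3, 0.4]
width: 0.0795
grip_force: 0.0
time: 32.77
ee_pos: [0.5826, -0.0014, 0.1004]
eef_rot: [0.001, 0.953, -0.002, 0.304]
ft_force: [0.5, -0.4, 0.4]
width: 0.0873
grip_force: 0.0
[ 0.35  0.07 -0.47  2.24  0.42  0.25  1.08]
[ 0.58634318 -0.00201975  0.02234315]
n 14 d [-0.034 -0.001 -0.032] a [-0.002  0.957 -0.005] q now [ 0.5826 -0.0014  0.1004]
```

```bash
python3 -m crank '[{"claw":-1,"dx":-0.034,"dy":0,"dz":-0.032,"ax":0,"ay":0.957,"az":0},{"claw":-1,"dx":-0.034,"dy":0,"dz":-0.032,"ax":0,"ay":0.957,"az":0},{"claw":-1,"dx":-0.034,"dy":0,"dz":-0.032,"ax":0,"ay":0.957,"az":0},{"claw":-1,"dx":-0.034,"dy":0,"dz":-0.032,"ax":0,"ay":0.957,"az":0},{"claw":-1,"dx":-0.034,"dy":0,"dz":-0.032,"ax":0,"ay":0.957,"az":0},{"claw":-1,"dx":-0.034,"dy":0,"dz":-0.032,"ax":0,"ay":0.957,"az":0},{"claw":-1,"dx":-0.034,"dy":0,"dz":-0.032,"ax":0,"ay":0.957,"az":0}]' 40
python3 -m crank '[{"claw":-1,"dx":-0.034,"dy":0,"dz":-0.032,"ax":0,"ay":0.957,"az":0},{"claw":-1,"dx":-0.034,"dy":0,"dz":-0.032,"ax":0,"ay":0.957,"az":0},{"claw":-1,"dx":-0.034,"dy":0,"dz":-0.032,"ax":0,"ay":0.957,"az":0},{"claw":-1,"dx":-0.034,"dy":0,"dz":-0.032,"ax":0,"ay":0.957,"az":0},{"claw":-1,"dx":-0.034,"dy":0,"dz":-0.032,"ax":0,"ay":0.957,"az":0},{"claw":-1,"dx":-0.034,"dy":0,"dz":-0.032,"ax":0,"ay":0.957,"az":0},{"claw":-1,"dx":-0.034,"dy":0,"dz":-0.032,"ax":0,"ay":0.957,"az":0},{"claw":-1,"dx":0,"dy":0,"dz":0,"ax":0,"ay":0,"az":0}]' 40
python3 - <<'E'
from h import *
s=r.read_state();print(np.round(s['joint_positions'],2))
q=tool(0.2,-54,1);T=tcp([.546+.046,-.002,.028],q);print(T)
plan(T+.04*np.array([.5,0,.866]),q,12,5.9)
c=look('wrist');g=cv2.cvtColor(c['color'],cv2.COLOR_RGB2HSV)
m=cv2.inRange(g,(0,0,120),(180,25,255))
pts=proj(c,[[.546,-.026,.048],[.546,.022,.048],[.618,.022,.048],[.618,-.026,.048]]);print(pts)
x,y=pts.mean(0).astype(int);k=np.zeros_like(m);k[max(0,y-90):y+90,max(0,x-90):x+90]=m[max(0,y-90):y+90,max(0,x-90):x+90]
n,l,st,ce=cv2.connectedComponentsWithStats(k)
for i in range(1,n):
  if st[i,4]>300:print(st[i],ce[i])
save(c,'w9.png')
E
```

```text
time: 33.35
ee_pos: [0.5863, -0.0023, 0.106]
eef_rot: [0.002, 0.999, -0.003, -0.046]
ft_force: [0.3, -0.3, -0.8]
width: 0.0873
grip_force: 0.0
time: 34.02
ee_pos: [0.5957, -0.0006, 0.0995]
eef_rot: [0.003, 0.922, -0.003, -0.388]
ft_force: [-1.4, 0.3, -3.4]
width: 0.0867
grip_force: 0.0
[ 0.12  1.02 -0.38  0.9   0.19  2.05  1.36]
[ 0.5855279  -0.00202259  0.02329772]
n 4 d [-0.315 -0.011  0.166] a [ 0.001  0.349 -0.022] q now [ 0.5957 -0.0006  0.0995]
[[287.7959516  217.68207309]
 [353.72262059 217.33031338]
 [359.40112037 322.51780918]
 [282.61681452 322.79788048]]
[ 285  217   72   67 3999] [320.80470118 247.32108027]
[305 314  53  25 812] [331.85591133 323.43596059]
```

```bash
python3 -m crank '[{"claw":-1,"dx":-0.315,"dy":-0.011,"dz":0.166,"ax":0,"ay":0.25,"az":-0.02},{"claw":-1,"dx":-0.315,"dy":-0.011,"dz":0.166,"ax":0,"ay":0.25,"az":-0.02},{"claw":-1,"dx":-0.315,"dy":-0.011,"dz":0.166,"ax":0,"ay":0.25,"az":-0.02},{"claw":-1,"dx":-0.315,"dy":-0.011,"dz":0.166,"ax":0,"ay":0.25,"az":-0.02},{"claw":-1,"dx":0,"dy":0,"dz":0,"ax":0,"ay":0,"az":0}]' 40
python3 - <<'E'
from h import *
s=r.read_state();print(np.round(s['joint_positions'],2),Ro.from_quat(s['eef_rot']).as_matrix()[:,2])
q=tool(0.2,-53,1);T=tcp([.546+.046,-.002,.028],q);print(T)
plan(T,q,9,5.9)
E
```

```text
time: 34.48
ee_pos: [0.5897, -0.003, 0.0686]
eef_rot: [-0.0, 0.906, -0.002, -0.423]
ft_force: [-0.4, 0.1, -0.8]
width: 0.087
grip_force: 0.0
[-0.11  1.08  0.14  0.88 -0.13  2.06  1.58] [-0.76609151 -0.00298484 -0.64272458]
[ 0.58561095 -0.0020223   0.02318548]
n 6 d [-0.183  0.006  0.176] a [-0.     0.083 -0.005] q now [ 0.5897 -0.003   0.0686]
```

```bash
python3 -m crank '[{"claw":-1,"dx":-0.2,"dy":0,"dz":0.162,"ax":0,"ay":0.08,"az":0},{"claw":-1,"dx":-0.2,"dy":0,"dz":0.162,"ax":0,"ay":0.08,"az":0},{"claw":-1,"dx":-0.2,"dy":0,"dz":0.162,"ax":0,"ay":0.08,"az":0},{"claw":-1,"dx":-0.2,"dy":0,"dz":0.162,"ax":0,"ay":0.08,"az":0},{"claw":-1,"dx":0,"dy":0,"dz":0,"ax":0,"ay":0,"az":0}]' 40
python3 - <<'E'
from h import *
s=r.read_state();Z=Ro.from_quat(s['eef_rot']).as_matrix()[:,2];print(np.round(s['joint_positions'],2),Z, 'grasp pt',np.array(s['ee_pos'])-.008*Z)
t=-np.degrees(np.arcsin(-Z[0]));q=tool(0.2,t,1);T=tcp([.595,-.002,.027],q);print(T,t)
plan(T,q,6,5.9)
E
```

```text
time: 34.9
ee_pos: [0.59, -0.0028, 0.0366]
eef_rot: [-0.001, 0.899, 0.001, -0.437]
ft_force: [0.5, 0.3, -1.2]
width: 0.0871
grip_force: 0.0
[-0.11  1.15  0.13  0.85 -0.13  2.06  1.58] [-0.78613256  0.00157512 -0.61805592] grasp pt [ 0.59632705 -0.00279444  0.04155551]
[ 0.58871098 -0.00202195  0.02205554] -51.8255477987482
n 3 d [-0.118  0.008  0.112] a [0.014 0.    0.003] q now [ 0.59   -0.0028  0.0366]
```

```bash
python3 -m crank '[{"claw":-1,"dx":-0.118,"dy":0.008,"dz":0.112,"ax":0,"ay":0,"az":0},{"claw":-1,"dx":-0.118,"dy":0.008,"dz":0.112,"ax":0,"ay":0,"az":0},{"claw":-1,"dx":-0.118,"dy":0.008,"dz":0.112,"ax":0,"ay":0,"az":0},{"claw":-1,"dx":0,"dy":0,"dz":0,"ax":0,"ay":0,"az":0}]' 40
python3 -m crank '[{"claw":1,"dx":0,"dy":0,"dz":0,"ax":0,"ay":0,"az":0},{"claw":1,"dx":0,"dy":0,"dz":0,"ax":0,"ay":0,"az":0},{"claw":1,"dx":0,"dy":0,"dz":0,"ax":0,"ay":0,"az":0},{"claw":1,"dx":0,"dy":0,"dz":0,"ax":0,"ay":0,"az":0},{"claw":1,"dx":0,"dy":0,"dz":0,"ax":0,"ay":0,"az":0},{"claw":1,"dx":0,"dy":0,"dz":0,"ax":0,"ay":0,"az":0},{"claw":1,"dx":0,"dy":0,"dz":0,"ax":0,"ay":0,"az":0},{"claw":1,"dx":0,"dy":0,"dz":0,"ax":0,"ay":0,"az":0}]' 40
python3 - <<'E'
from h import *
setgrip([.546,-.002,.024],[1,0,0]);held()
P,R=place([.58,0.02,.16],[np.cos(.6),0,np.sin(.6)],0,15,5.9);print(P)
E
```

```text
time: 35.23
ee_pos: [0.5892, -0.0017, 0.0232]
eef_rot: [-0.001, 0.9, 0.001, -0.436]
ft_force: [1.0, -0.2, 0.3]
width: 0.0873
grip_force: 0.0
time: 35.9
ee_pos: [0.5897, -0.0018, 0.0242]
eef_rot: [-0.001, 0.9, 0.001, -0.435]
ft_force: [0.2, -0.5, 0.5]
width: 0.048
grip_force: 40.0
held base [ 0.546  -0.0019  0.024 ] axis [ 1. -0.  0.] J [-0.11  1.16  0.13  0.85 -0.13  2.04  1.58] 35.9
n 11 d [ 0.225  0.067 -0.447] a [ 0.001 -0.521  0.002] q now [ 0.5897 -0.0018  0.0242]
[0.61596921 0.02       0.18482893]
```

```bash
python3 -m crank '[{"claw":1,"dx":0.2,"dy":0,"dz":-0.16,"ax":0,"ay":0,"az":0},{"claw":1,"dx":0.26,"dy":0,"dz":-0.2,"ax":0,"ay":0,"az":0},{"claw":1,"dx":0.26,"dy":0,"dz":-0.2,"ax":0,"ay":-0.1,"az":0},{"claw":1,"dx":0.26,"dy":0,"dz":-0.2,"ax":0,"ay":-0.2,"az":0},{"claw":1,"dx":0.26,"dy":0,"dz":-0.25,"ax":0,"ay":-0.4,"az":0},{"claw":1,"dx":0.26,"dy":0,"dz":-0.25,"ax":0,"ay":-0.5,"az":0},{"claw":1,"dx":0.26,"dy":0,"dz":-0.3,"ax":0,"ay":-0.6,"az":0},{"claw":1,"dx":0.26,"dy":0,"dz":-0.3,"ax":0,"ay":-0.6,"az":0}]' 40
python3 - <<'E'
from h import *
held()
P,R=place([.5577,.2475,.085],[0,0,1],7,12,5.9);print(P)
E
```

```text
time: 36.57
ee_pos: [0.5911, -0.0021, 0.1085]
eef_rot: [-0.001, 0.948, 0.001, -0.317]
ft_force: [0.5, -0.8, -1.0]
width: 0.0478
grip_force: 40.0
held base [ 0.5488 -0.0021  0.0972] axis [ 0.968 -0.001  0.253] J [-0.13  0.85  0.14  1.09 -0.11  1.85  1.58] 36.5667
n 22 d [ 0.031  0.382 -0.026] a [ 0.001 -0.57  -0.056] q now [ 0.5911 -0.0021  0.1085]
[0.5575189  0.24747776 0.12870614]
```

```bash
python3 -m crank '[{"claw":1,"dx":0.031,"dy":0.382,"dz":-0.026,"ax":0,"ay":-0.57,"az":-0.056},{"claw":1,"dx":0.031,"dy":0.382,"dz":-0.026,"ax":0,"ay":-0.57,"az":-0.056},{"claw":1,"dx":0.031,"dy":0.382,"dz":-0.026,"ax":0,"ay":-0.57,"az":-0.056},{"claw":1,"dx":0.031,"dy":0.382,"dz":-0.026,"ax":0,"ay":-0.57,"az":-0.056},{"claw":1,"dx":0.031,"dy":0.382,"dz":-0.026,"ax":0,"ay":-0.57,"az":-0.056},{"claw":1,"dx":0.031,"dy":0.382,"dz":-0.026,"ax":0,"ay":-0.57,"az":-0.056},{"claw":1,"dx":0.031,"dy":0.382,"dz":-0.026,"ax":0,"ay":-0.57,"az":-0.056},{"claw":1,"dx":0.031,"dy":0.382,"dz":-0.026,"ax":0,"ay":-0.57,"az":-0.056}]' 40
python3 -m crank '[{"claw":1,"dx":0.031,"dy":0.382,"dz":-0.026,"ax":0,"ay":-0.57,"az":-0.056},{"claw":1,"dx":0.031,"dy":0.382,"dz":-0.026,"ax":0,"ay":-0.57,"az":-0.056},{"claw":1,"dx":0.031,"dy":0.382,"dz":-0.026,"ax":0,"ay":-0.57,"az":-0.056},{"claw":1,"dx":0.031,"dy":0.382,"dz":-0.026,"ax":0,"ay":-0.57,"az":-0.056},{"claw":1,"dx":0.031,"dy":0.382,"dz":-0.026,"ax":0,"ay":-0.57,"az":-0.056},{"claw":1,"dx":0.031,"dy":0.382,"dz":-0.026,"ax":0,"ay":-0.57,"az":-0.056},{"claw":1,"dx":0.031,"dy":0.382,"dz":-0.026,"ax":0,"ay":-0.57,"az":-0.056}]' 40
python3 -m crank '[{"claw":1,"dx":0.031,"dy":0.382,"dz":-0.026,"ax":0,"ay":-0.57,"az":-0.056},{"claw":1,"dx":0.031,"dy":0.382,"dz":-0.026,"ax":0,"ay":-0.57,"az":-0.056},{"claw":1,"dx":0.031,"dy":0.382,"dz":-0.026,"ax":0,"ay":-0.57,"az":-0.056},{"claw":1,"dx":0.031,"dy":0.382,"dz":-0.026,"ax":0,"ay":-0.57,"az":-0.056},{"claw":1,"dx":0.031,"dy":0.382,"dz":-0.026,"ax":0,"ay":-0.57,"az":-0.056},{"claw":1,"dx":0.031,"dy":0.382,"dz":-0.026,"ax":0,"ay":-0.57,"az":-0.056},{"claw":1,"dx":0.031,"dy":0.382,"dz":-0.026,"ax":0,"ay":-0.57,"az":-0.056},{"claw":1,"dx":0,"dy":0,"dz":0,"ax":0,"ay":0,"az":0}]' 40
python3 - <<'E'
from h import *
held()
P,R=place([.5577,.2475,.015],[0,0,1],7,12,5.9);print(P)
E
```

```text
time: 37.23
ee_pos: [0.5851, 0.0899, 0.1185]
eef_rot: [-0.023, 0.996, 0.009, -0.083]
ft_force: [0.8, -0.4, -1.1]
width: 0.0478
grip_force: 40.0
time: 37.82
ee_pos: [0.5734, 0.1694, 0.1256]
eef_rot: [-0.041, 0.991, 0.016, 0.125]
ft_force: [-0.9, 0.3, -1.9]
width: 0.0477
grip_force: 40.0
time: 38.48
ee_pos: [0.5563, 0.2473, 0.1274]
eef_rot: [-0.057, 0.944, 0.021, 0.323]
ft_force: [0.3, 0.7, -1.3]
width: 0.048
grip_force: 40.0
held base [0.556  0.2473 0.0837] axis [ 0.012 -0.002  1.   ] J [-0.71  0.07  0.04  2.19  0.84  0.44  0.33] 38.4833
n 6 d [ 0.23  -0.     0.305] a [ 0.002 -0.018 -0.002] q now [0.5563 0.2473 0.1274]
[0.5575189  0.24747776 0.05870614]
```

Good. Lower onto the mat.

```bash
python3 -m crank '[{"claw":1,"dx":0.23,"dy":0,"dz":0.305,"ax":0,"ay":-0.018,"az":0},{"claw":1,"dx":0.23,"dy":0,"dz":0.305,"ax":0,"ay":-0.018,"az":0},{"claw":1,"dx":0.23,"dy":0,"dz":0.305,"ax":0,"ay":-0.018,"az":0},{"claw":1,"dx":0.23,"dy":0,"dz":0.305,"ax":0,"ay":-0.018,"az":0},{"claw":1,"dx":0.2,"dy":0,"dz":0.265,"ax":0,"ay":-0.018,"az":0},{"claw":1,"dx":0.1,"dy":0,"dz":0.13,"ax":0,"ay":-0.018,"az":0},{"claw":1,"dx":0,"dy":0,"dz":0,"ax":0,"ay":0,"az":0},{"claw":1,"dx":0,"dy":0,"dz":0,"ax":0,"ay":0,"az":0}]' 40
python3 - <<'E'
from h import *
held()
P,R=place([.5577,.2475,.0045],[0,0,1],7,3,5.9);print(P)
E
```

```text
time: 39.15
ee_pos: [0.5593, 0.2449, 0.0671]
eef_rot: [-0.056, 0.943, 0.02, 0.327]
ft_force: [-0.5, 0.3, -1.6]
width: 0.0477
grip_force: 40.0
held base [0.5594 0.2449 0.0234] axis [ 0.003 -0.002  1.   ] J [-0.76  0.18  0.09  2.23  1.16  0.34 -0.02] 39.15
n 7 d [0.061 0.013 0.066] a [-0.002 -0.004 -0.005] q now [0.5593 0.2449 0.0671]
[0.5575189  0.24747776 0.04820614]
```

```bash
python3 -m crank '[{"claw":1,"dx":0.061,"dy":0.013,"dz":0.068,"ax":0,"ay":0,"az":0},{"claw":1,"dx":0.061,"dy":0.013,"dz":0.068,"ax":0,"ay":0,"az":0},{"claw":1,"dx":0.061,"dy":0.013,"dz":0.068,"ax":0,"ay":0,"az":0},{"claw":1,"dx":0.061,"dy":0.013,"dz":0.068,"ax":0,"ay":0,"az":0},{"claw":1,"dx":0.061,"dy":0.013,"dz":0.068,"ax":0,"ay":0,"az":0},{"claw":1,"dx":0.05,"dy":0,"dz":0.065,"ax":0,"ay":0,"az":0},{"claw":1,"dx":0,"dy":0,"dz":0,"ax":0,"ay":0,"az":0},{"claw":1,"dx":0,"dy":0,"dz":0,"ax":0,"ay":0,"az":0}]' 40
python3 -c "
from h import *
held()"
```

```text
time: 39.82
ee_pos: [0.5576, 0.2474, 0.0499]
eef_rot: [-0.056, 0.943, 0.02, 0.326]
ft_force: [0.1, -0.1, -2.1]
width: 0.0479
grip_force: 40.0
held base [0.5576 0.2474 0.0062] axis [ 0.004 -0.002  1.   ] J [-0.78  0.22  0.11  2.24  1.27  0.33 -0.15] 39.8167
```

```bash
python3 -m crank '[{"claw":1,"dx":0.02,"dy":0,"dz":0.026,"ax":0,"ay":0,"az":0},{"claw":1,"dx":0.016,"dy":0,"dz":0.02,"ax":0,"ay":0,"az":0},{"claw":1,"dx":0,"dy":0,"dz":0,"ax":0,"ay":0,"az":0}]' 40
python3 -m crank '[{"claw":1,"dx":0.012,"dy":0,"dz":0.015,"ax":0,"ay":0,"az":0},{"claw":1,"dx":0,"dy":0,"dz":0,"ax":0,"ay":0,"az":0}]' 40
python3 -c "
from h import *
held()"
```

```text
time: 40.07
ee_pos: [0.5577, 0.2474, 0.0483]
eef_rot: [-0.056, 0.943, 0.02, 0.327]
ft_force: [0.6, -0.1, -0.8]
width: 0.048
grip_force: 40.0
time: 40.23
ee_pos: [0.5579, 0.2476, 0.0482]
eef_rot: [-0.056, 0.943, 0.02, 0.327]
ft_force: [-0.5, 0.3, 1.1]
width: 0.0479
grip_force: 40.0
held base [0.558  0.2476 0.0045] axis [ 0.003 -0.003  1.   ] J [-0.78  0.23  0.11  2.24  1.28  0.32 -0.16] 40.2333
```

```bash
python3 -m crank '[{"claw":-1,"dx":0,"dy":0,"dz":0,"ax":0,"ay":0,"az":0},{"claw":-1,"dx":0,"dy":0,"dz":0,"ax":0,"ay":0,"az":0},{"claw":-1,"dx":0,"dy":0,"dz":0,"ax":0,"ay":0,"az":0},{"claw":-1,"dx":0,"dy":0,"dz":0,"ax":0,"ay":0,"az":0},{"claw":-1,"dx":0,"dy":0,"dz":0,"ax":0,"ay":0,"az":0},{"claw":-1,"dx":0,"dy":0,"dz":0,"ax":0,"ay":0,"az":0},{"claw":-1,"dx":0,"dy":0,"dz":0,"ax":0,"ay":0,"az":0}]' 40
python3 -m crank '[{"claw":-1,"dx":-0.1,"dy":0,"dz":-0.14,"ax":0,"ay":0,"az":0},{"claw":-1,"dx":-0.23,"dy":0,"dz":-0.305,"ax":0,"ay":0,"az":0},{"claw":-1,"dx":-0.23,"dy":0,"dz":-0.305,"ax":0,"ay":0,"az":0},{"claw":-1,"dx":-0.23,"dy":0,"dz":-0.305,"ax":0,"ay":0,"az":0},{"claw":-1,"dx":-0.23,"dy":0,"dz":-0.305,"ax":0,"ay":0,"az":0},{"claw":-1,"dx":-0.23,"dy":0,"dz":-0.305,"ax":0,"ay":0,"az":0},{"claw":-1,"dx":-0.23,"dy":0,"dz":-0.305,"ax":0,"ay":0,"az":0},{"claw":-1,"dx":-0.23,"dy":0,"dz":-0.305,"ax":0,"ay":0,"az":0}]' 40
python3 -m crank '[{"claw":-1,"dx":-0.23,"dy":0,"dz":-0.305,"ax":0,"ay":0,"az":0},{"claw":-1,"dx":-0.23,"dy":0,"dz":-0.305,"ax":0,"ay":0,"az":0},{"claw":-1,"dx":-0.23,"dy":0,"dz":-0.305,"ax":0,"ay":0,"az":0},{"claw":-1,"dx":-0.23,"dy":0,"dz":-0.305,"ax":0,"ay":0,"az":0},{"claw":-1,"dx":0,"dy":0,"dz":0,"ax":0,"ay":0,"az":0},{"claw":-1,"dx":0,"dy":0,"dz":0,"ax":0,"ay":0,"az":0},{"claw":-1,"dx":0,"dy":0,"dz":0,"ax":0,"ay":0,"az":0}]' 40
python3 - <<'E'
from h import *
C=[look('scene'),look('side')];R=[]
for c in C:
    g=cv2.cvtColor(c['color'],cv2.COLOR_RGB2HSV);x,y=proj(c,[[.558,.2476,.099]])[0].astype(int)
    m=cv2.inRange(g,(0,0,20),(180,70,115));k=np.zeros_like(m);k[y-9:y+9,x-13:x+13]=m[y-9:y+9,x-13:x+13]
    n,l,st,ce=cv2.connectedComponentsWithStats(k);i=1+np.argmax(st[1:,4]);print((x,y),st[i],ce[i]);R.append(ray(c,ce[i]))
print(tri(R))
E
```

```text
time: 40.82
ee_pos: [0.5577, 0.2474, 0.0478]
eef_rot: [-0.056, 0.943, 0.02, 0.327]
ft_force: [-1.0, 1.1, -0.1]
width: 0.0839
grip_force: 0.0
time: 41.48
ee_pos: [0.5557, 0.247, 0.1337]
eef_rot: [-0.056, 0.943, 0.02, 0.326]
ft_force: [-0.3, 0.2, -0.7]
width: 0.0872
grip_force: 0.0
time: 42.07
ee_pos: [0.5546, 0.2467, 0.1782]
eef_rot: [-0.056, 0.943, 0.02, 0.326]
ft_force: [0.7, 0.2, 0.3]
width: 0.087
grip_force: 0.0
(np.int64(380), np.int64(236)) [372 232  16  13 139] [379.36690647 238.26618705]
(np.int64(300), np.int64(157)) [287 148  26  18 332] [300.10843373 154.64457831]
[0.56242152 0.25119182 0.10429694]
```

```bash
python3 -c "
from bench import r
print(r.close_job())"
```

```text
the job is handed in; nothing more can be done
None
```

The bottle stood upside down on its cap in the tray, released, for over two seconds, is now back upright near the centre of the cork mat with the gripper clear, and the job was handed in at about 42 s. The final check used camera measurements only, since all 10 picture views were used.

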